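# Set the belt tension of a printer axis through its access slot

### The arm

A 7-joint arm with a two-finger parallel gripper is mounted at the origin on the work surface. World frame = base frame: x ahead of the robot, y to its left, z up, the work surface at z = 0. Lengths are in m, angles in rad, forces in N, time in s.
With the tool pointing down it reaches from about 0.4 to 0.85 m from the base axis. Payload 10.4 kg.
Tool frame: the origin (TCP) lies midway between the tips of the shut fingers; the grasp point (between the pads) lies 19 mm behind it; x points along the fingers, y is the direction in which the jaws open and shut, and the axes are right-handed (so a half turn about x gives the same grasp; the last joint's range is limited). The gripper opens to 87 mm and grips with 3 to 60 N. Pads are 19 mm wide; open, the fingers measure 117 mm over their backs; the gripper's body (75 mm by 190 mm) begins 51 mm behind the grasp point.
Start: joints at [-1.284, 0.332, -0.065, 1.46, 0.022, 1.35, -0.088], TCP at [0.191, 0.595, 0.223] pointing down, gripper open.
Joint ranges: [-2.6, 2.6], [-0.5, 2.12], [-1.47, 1.34], [0.16, 2.42], [-1.27, 4.41], [0.06, 2.06], [-2.6, 2.6]. Speed limits (rad/s): [2.22, 2.22, 2.79, 2.79, 3.14, 3.14, 3.14].

### API

Orientations are given as a unit quaternion [x, y, z, w].
In Python, from bench import r gives the robot as it stands.
- The arm moves only by the shell command python3 -m jog 'ROWS' [OPENING] [FORCE]. ROWS is JSON, a list of rows, each an object with "slide": the shift along the tool's x, y, z in cm, a list of three; "roll": the turn about the tool's x in degrees. A call has 1 to 5 rows; each row is the pose to reach, as a shift and turn from the pose measured when the call began, along the tool's axes at that moment; what a row does not reach only later rows make up. A row lasts 1/12 s, in which the tool goes at most 41.7 mm and 7.16 degrees, less where a joint would pass 70% of its speed; a pose out of reach is approached as far as the arm can. A call with a gripper value outside its range is refused whole. OPENING is the closure, from 0 (fully open) to 1 (shut), set as the call begins (- or left out, the last holds). The fingers move at their own pace and stop on an object; FORCE is the grip in N (left out, the last holds). Time passes only in rows, so rows that repeat a pose let the fingers close. It gives the time, the measured TCP pose, the force and the opening at its end, in the units of the state.
- r.read_state(): the state, without advancing time (a new reading comes with each control period).
- r.camera(name): name is "scene" or "top"; returns the picture (400x640x3 uint8, red, green, blue); there is no depth.
- r.camera_info(name): a dict with "intrinsics" (3x3 intrinsics, pixels), "R" (3x3) and "t" (3): a world point X has camera coordinates R X + t. Camera axes: x right, y down, z forward; pixel columns grow to the right and rows downward; lengths in m; the calibration is good to about 2 mm. A picture is of the moment at which its call begins. camera_info takes no time and is no camera call.
- r.close_job(): hands the job in, once; it reports no verdict.
The state is a dict: "time": time; "joint_positions": joint angles; "joint_vel": joint speeds; "joint_torque": joint torques, N m; "ee_pos": TCP position; "eef_rot": TCP orientation; "ft_force": force on the tool from outside, world axes, zero at the start; "torque": the same for the moment, N m; "width": finger opening in m.
Only numpy, scipy, OpenCV 4.12 (cv2) and the standard library are available. Lean on these libraries where they do the work, as an engineer would, in place of code of your own. Each camera call takes 0.05 s, during which the arm holds its last target.

### The job

Set the belt tension of the 3D-printer axis on the bench. Squeeze both latch tabs of the tensioner's shutter grip and slide the shutter to its open notch, take the square-handled, flat-bladed adjusting key from the tool stand and, through the slot, click the star wheel round tooth after tooth, pushing its teeth up the slope, until the dial needle rests on the long mark. Then stand the key back in its hole and slide the shutter closed so that both tabs latch, leaving everything else on the bench standing where it is.

Things in the scene. Friction and masses are not known exactly. Their poses are not given: they have to be found in the camera images.
- slot (a point): Centre of the access slot on the outer surface of the tensioner's sloped aluminium face, which looks at the robot and up, its normal 35 deg from vertical. x up the slope (away from the robot), y along the beam (left), z out of the face. Slot 34 mm along x, 14 mm along y, plate 4 mm. Guide rails 8.5 mm high run along y at x = 21 to 27 mm either side. Housing 113 mm deep (x), 110 (y), 97 high.
- wheel (a point): Centre of the steel star wheel under the slot, 35 mm below the outer surface; axes as slot. Its axis is along y; ten straight radial teeth, 5 mm thick, 12 mm wide (y), from hub radius 16 mm to tip radius 29 mm (tips 6 mm below the surface). At each click one tooth stands straight up at x = 0, the next ones 36 deg either side: so there are gaps about x = -8 and x = +8 mm.
- star_wheel (a joint): Wheel angle, rad; grows when the teeth under the slot are pushed up the slope. 0 = needle on the long mark; clicks every 0.628; starts 2 or 3 clicks short. Blade end in the lower gap (x = -8 mm, 12 to 14 mm below the surface), pushed to x = +10 to +13 mm: one click (about 3 N); a spring roller then pulls the wheel into place. Lift the blade end 8 mm or more to clear the teeth.
- needle (a joint): Angle of the thin black needle on the white dial (44 mm across) on top of the housing, rad about vertical. 0 = on the long thick mark, which points away from the robot (horizontal direction of slot x). Before that the needle stands to the left of it, 0.349 rad (20 deg) for each click to go; short ticks every 20 deg.
- shutter_grip (a point): Centre of the shutter's grip, 20 mm out of the sloped face (grip top 33 mm); axes as slot. A fixed web between two grey spring tabs 18 mm wide (y): 30 mm over the tabs along x, 18 mm squeezed home. A hook at each tab's foot (8 mm high) sits in a rail notch: keep fingertips 10 mm or more out of the face. Grip is 24 mm left of the slot's centre when closed, 50 mm when open.
- shutter (a joint): Travel of the black shutter plate (40 mm along x, 3 mm thick, covers the slot) to the left along y, m: 0 closed, 0.026 open, a stop at each end, friction about 1.2 N. It moves only while both tabs are squeezed and latches at either end when they are let go.
- tab_low (a joint): Press of the tab on the lower side of the grip, m: 0 out (latched, when the shutter is at an end), from 0.003 unlatched, 0.006 pressed home (about 4 N).
- tab_high (a joint): Press of the tab on the upper side of the grip, m, as tab_low.
- key_handle (a point): Centre of the adjusting key's handle: square, black with a steel strip, 18 x 18 mm, 60 tall; z up along it. Under it a round steel collar (30 mm across, 5 thick; underside 35 mm below the point) and a flat steel blade 62 mm long, 5 thick (x), 9 wide (y), its end 97 mm below the point. 120 g, loose; it stands in one of the stand's three holes (which one varies), the collar on the stand's top.
- stand: Tool stand, fixed; origin at the centre of its underside, z up. Aluminium top plate 70 x 180 mm, 12 thick, its top 80 mm above the bench, with three 19 mm square holes on its y axis at y = -55, 0 and +55 mm; open below the plate down to 8 mm.
- driver_a: Bystander: screwdriver with a round black handle (diameter 28 mm, 76 mm tall) standing in another hole of the stand; origin at the handle's foot on the stand's top.
- driver_b: Bystander: like driver_a, handle 66 mm tall, in the remaining hole.
- motor: Bystander: stepper motor 42 x 42 x 40 mm with a 22 mm shaft on top, nearer the robot; origin at the centre of its underside.
- caliper: Bystander: steel caliper about 220 mm long lying flat beyond the housing; origin near its middle.
- grease: Bystander: small white bottle, diameter 48 mm, 130 mm tall, beyond the housing; origin at the centre of its underside.
- hex_key: Bystander: black L-shaped hex key 120 mm long lying flat; origin in the middle of its long leg.
Things that resemble listed ones, but are neither listed nor needed, are in the scene too. Leave any blue or purple look-alike of the part that bears key_handle alone. Of the things shaped like the stand, the aluminium one is meant.

How it is judged:
On the way, in this order (a step that is already met when the one before it is completed fails the run):
1. the shutter is open and latched in its open notch (value of joint shutter above 0.0235 m and value of joint each of tab_low, tab_high below 0.0015 m), for 0.1 s.
2. the key is lifted out of its hole (z of key_handle in the frame of stand above 0.15 m), for 0.1 s.
3. the needle rests on the long mark (value of joint star_wheel between -0.15 and 0.15 rad), for 0.3 s.
4. the key stands in its hole in the stand again (z of key_handle in the frame of stand below 0.119 m and x of key_handle in the frame of stand between -0.012 and 0.012 m and angle between key_handle's own z axis and vertical below 0.1 rad), for 0.2 s.
At the end, for the whole second after the job is handed in: The wheel rests in the click where the needle is on the long mark (within 0.15 rad), the shutter is closed (within 2.5 mm) with both tabs out (within 1.5 mm), and the key stands upright (within 0.1 rad) in a hole of the stand, its collar down on the top plate (within 4 mm) (all of step 3 and all of step 4 and value of joint shutter below 0.0025 m and value of joint each of tab_low, tab_high below 0.0015 m and z of key_handle in the frame of stand above 0.111 m and y of key_handle in the frame of stand between -0.07 and 0.07 m); the robot touches nothing.
It fails at once if a bystander is pushed away by more than 20 mm (distance of any of driver_a, driver_b, motor, caliper, grease, hex_key from where it was at the start of the episode above 0.02 m).
It fails at once if a driver or the bottle is knocked over (angle between any of driver_a, driver_b, grease's own z axis and vertical above 0.4 rad).
It also fails if it takes over 72 s, if anything falls off the work surface, if the arm or the gripper's body presses on something with over 40 N, if the wrist force passes 120 N, or if a joint passes its speed limit or range.

## Working session

There is one attempt and no reset: what is moved stays moved. The work goes in short steps, Python scripts to look and compute and a shell command to move; the robot and the scene stay as the last step left them, time stands still between calls to the robot, and variables do not carry over. Pictures are saved under pics/ and viewed, and the job is handed in when it is done.

```bash
ls; mkdir -p pics; python3 - <<'E'
from bench import r
import cv2
s=r.read_state()
for k,v in s.items(): print(k,v)
for n in("scene","top"):
    im=r.camera(n); cv2.imwrite(f"pics/{n}0.png",cv2.cvtColor(im,cv2.COLOR_RGB2BGR)); print(n,r.camera_info(n))
E
```

```text
pics
time 0.0
joint_positions [-1.28359498  0.33285714 -0.06467536  1.46091694  0.02158888  1.34988766
 -0.08847154]
joint_vel [-3.31012899e-04  1.44479727e-03  4.71057863e-05  6.67688243e-05
 -4.03206643e-05  1.36316473e-03 -6.11351436e-04]
joint_torque [ 1.29837159e-05 -6.23242450e+01  2.46074237e-02 -3.89914441e+01
 -6.13384880e-02  3.96232784e-02  1.15737930e-04]
ee_pos [0.19044517 0.59488695 0.22177471]
eef_rot [ 0.10860282  0.69869551 -0.10956857  0.69858768]
ft_force [-0.52781722  0.26063303 -0.54062553]
torque [-0.04107748 -0.02838351 -0.0388939 ]
width 0.08679976394328243
scene {'intrinsics': array([[443.87869435,   0.        , 327.50814872],
       [  0.        , 443.87869435, 198.71631122],
       [  0.        ,   0.        ,   1.        ]]), 'R': array([[ 0.84294506,  0.53797218, -0.00543696],
       [ 0.30617182, -0.48799942, -0.81738325],
       [-0.44238268,  0.68734453, -0.57606862]]), 't': array([-0.34948146, -0.18625454,  1.54701419])}
top {'intrinsics': array([[512.20120243,   0.        , 331.13751546],
       [  0.        , 512.20120243, 192.96528471],
       [  0.        ,   0.        ,   1.        ]]), 'R': array([[-0.00651001, -0.99991174, -0.01158187],
       [-0.99682663,  0.00740796, -0.07925777],
       [ 0.07933658,  0.01102915, -0.99678687]]), 't': array([-0.16937036,  0.53088317,  1.37204598])}
```

```bash
python3 - <<'E'
import cv2
a=cv2.imread("pics/scene0.png");b=cv2.imread("pics/top0.png")
cv2.imwrite("pics/c1.png",cv2.resize(a[150:280,210:410],None,fx=4,fy=4,interpolation=cv2.INTER_CUBIC))
cv2.imwrite("pics/c2.png",cv2.resize(b[135:265,240:440],None,fx=4,fy=4,interpolation=cv2.INTER_CUBIC))
E
cat > h.py <<'E'
import numpy as np, cv2
from bench import r
I={n:r.camera_info(n) for n in("scene","top")}
def ray(n,uv):
    c=I[n];C=-c["R"].T@c["t"]
    d=c["R"].T@np.linalg.solve(c["intrinsics"],[uv[0],uv[1],1.]);return C,d/np.linalg.norm(d)
def plane(n,uv,z):
    C,d=ray(n,uv);return C+d*(z-C[2])/d[2]
def tri(a,b):
    P=[]
    for n in("scene","top"):P.append(np.hstack([I[n]["R"],I[n]["t"][:,None]]));P[-1]=I[n]["intrinsics"]@P[-1]
    X=cv2.triangulatePoints(P[0],P[1],np.array(a,float),np.array(b,float)).ravel();X=X[:3]/X[3]
    return X,proj("scene",X)-a
def proj(n,X):
    c=I[n];p=c["intrinsics"]@(c["R"]@np.asarray(X)+c["t"]);return p[:2]/p[2]
def snap(n,name,box=None,f=1):
    im=cv2.cvtColor(r.camera(n),cv2.COLOR_RGB2BGR);cv2.imwrite(f"pics/{name}_full.png",im)
    if box: im=cv2.resize(im[box[1]:box[3],box[0]:box[2]],None,fx=f,fy=f,interpolation=cv2.INTER_CUBIC)
    cv2.imwrite(f"pics/{name}.png",im)
E
python3 - <<'E'
import cv2
a=cv2.imread("pics/scene0.png");b=cv2.imread("pics/top0.png")
cv2.imwrite("pics/d1.png",cv2.resize(a[155:225,330:410],None,fx=8,fy=8,interpolation=cv2.INTER_CUBIC))
cv2.imwrite("pics/d2.png",cv2.resize(b[142:212,250:320],None,fx=8,fy=8,interpolation=cv2.INTER_CUBIC))
E
python3 - <<'E'
from h import *
np.set_printoptions(precision=4,suppress=True)
T=lambda u,v:(u/8+250,v/8+142)
S=lambda u,v:(u/8+330,v/8+155)
bl=plane("top",T(70,127),.097);br=plane("top",T(392,57),.097)
print("back corners",bl,br,np.linalg.norm(bl-br),"yaw",np.degrees(np.arctan2((br-bl)[0],-(br-bl)[1])))
print("cams",ray("scene",(0,0))[0],ray("top",(0,0))[0])
print("scene back right top",plane("scene",S(430,265),.097), "scene crease right",plane("scene",S(293,238),.097),"crease left",plane("scene",S(370,93),.097))
print("dial top",plane("top",T(241,155),.097),"scene",plane("scene",S(402,162),.097),tri(S(402,162),T(241,155)))
print("low corner",tri(S(150,148),T(313,408)))
print("crease top",plane("top",T(105,255),.097),plane("top",T(402,190),.097))
yaw=np.radians(11.5)
# knob on side plane
ex=np.array([np.cos(yaw),np.sin(yaw),0]);ey=np.array([-np.sin(yaw),np.cos(yaw),0])
C,d=ray("scene",S(238,375));s=(br@ey-C@ey)/(d@ey);k=C+s*d;print("knob",k,k@ex,k@ey,"br",br@ex,br@ey)
E
```

```text
back corners [0.616  0.0127 0.097 ] [ 0.6379 -0.0915  0.097 ] 0.10647873539725049 yaw 11.909206326377804
cams [ 1.036  -0.9662  0.737 ] [ 0.4192 -0.1884  1.4078]
scene back right top [ 0.6422 -0.0851  0.097 ] scene crease right [ 0.5971 -0.0946  0.097 ] crease left [0.576  0.0005 0.097 ]
dial top [ 0.6064 -0.0427  0.097 ] scene [ 0.606 -0.034  0.097] (array([ 0.6073, -0.0423,  0.1015]), array([-0.8717,  0.1202]))
low corner (array([ 0.5251, -0.0652,  0.0922]), array([-0.2464,  0.028 ]))
crease top [0.5743 0.0012 0.097 ] [ 0.5946 -0.0947  0.097 ]
knob [ 0.5833 -0.1026  0.0415] 0.5511271844905328 -0.21687064277747387 br 0.606894090055427 -0.21687064277747373
```

```bash
cat >> h.py <<'E'
def frame(slot,yaw):
    a=np.radians(35);ex=np.array([np.cos(yaw),np.sin(yaw),0]);ey=np.array([-np.sin(yaw),np.cos(yaw),0]);ez=np.array([0,0,1.])
    xs=np.cos(a)*ex+np.sin(a)*ez;n=-np.sin(a)*ex+np.cos(a)*ez
    return lambda x,y,z: np.asarray(slot)+(x*xs+y*ey+z*n)/1000
def overlay(slot,yaw,gy,tag,src=("pics/scene0.png","pics/top0.png")):
    F=frame(slot,yaw)
    for n,src,(x0,y0,x1,y1) in(("scene",src[0],(330,155,410,225)),("top",src[1],(250,142,320,212))):
        im=cv2.resize(cv2.imread(src)[y0:y1,x0:x1],None,fx=8,fy=8,interpolation=cv2.INTER_CUBIC)
        def ln(pts,col):
            p=np.array([(proj(n,F(*q))-(x0,y0)+.5)*8-.5 for q in pts]).round().astype(int);cv2.polylines(im,[p],False,col,1)
        for sx in(-15,15): ln([(sx,gy-9,8),(sx,gy-9,33),(sx,gy+9,33),(sx,gy+9,8)],(0,255,0))
        for sx in(-27,-21,21,27): ln([(sx,-20,8.5),(sx,60,8.5)],(0,0,255))
        ln([(-20,-20,3),(-20,0,3),(20,0,3),(20,-20,3)],(255,255,0))
        ln([(-3,0,3),(3,0,3)],(255,0,255));ln([(0,-3,3),(0,3,3)],(255,0,255))
        cv2.imwrite(f"pics/{tag}_{n}.png",im)
E
python3 - <<'E'
from h import *
overlay((0.5586,-0.0736,0.0738),np.radians(11.7),24,"o1")
E
python3 - <<'E'
import cv2
a=cv2.imread("pics/scene0.png");b=cv2.imread("pics/top0.png")
cv2.imwrite("pics/e1.png",cv2.resize(a[175:265,215:325],None,fx=7,fy=7,interpolation=cv2.INTER_CUBIC))
cv2.imwrite("pics/e2.png",cv2.resize(b[188:243,340:450],None,fx=7,fy=7,interpolation=cv2.INTER_CUBIC))
E
cat >> h.py <<'E'
from scipy.spatial.transform import Rotation as Ro
def tool():
    s=r.read_state();return np.array(s["ee_pos"]),Ro.from_quat(s["eef_rot"]).as_matrix(),s
def rep():
    p,M,s=tool();print("t %.2f p"%s["time"],p.round(4),"tx",M[:,0].round(3),"ty",M[:,1].round(3),"tz",M[:,2].round(3),"F",np.round(s["ft_force"],1),"w %.4f"%s["width"]);return p,M,s
def to(tgt):
    p,M,s=rep();print("slide cm",(M.T@(np.asarray(tgt)-p)*100).round(2))
E
python3 - <<'E'
from h import *
to((.6,.12,.5)); print(r.read_state()["joint_positions"].round(3))
E
```

```text
t 0.10 p [0.1905 0.5949 0.2218] tx [-0.    -0.001 -1.   ] ty [ 0.305  0.952 -0.001] tz [ 0.952 -0.305  0.   ] F [ 0.  -0.3 -0.4] w 0.0867
slide cm [-27.77 -32.78  53.49]
[-1.284  0.333 -0.065  1.461  0.022  1.35  -0.088]
```

```bash
python3 -m jog '[{"slide":[-3,-1,2],"roll":7},{"slide":[-5,-3,5],"roll":14},{"slide":[-7,-5,8],"roll":21},{"slide":[-9,-7,11],"roll":28},{"slide":[-11,-9,14],"roll":35}]' 0; python3 -c "
from h import *
to((.6,.12,.5)); print(r.read_state()['joint_positions'].round(3))"
```

```text
time: 0.52
ee_pos: [0.2971, 0.465, 0.3326]
eef_rot: [0.315, 0.633, -0.317, 0.633]
ft_force: [1.1, 0.0, -0.7]
width: 0.0871
t 0.52 p [0.2971 0.465  0.3326] tx [-0.001 -0.002 -1.   ] ty [ 0.8    0.601 -0.002] tz [ 0.601 -0.8    0.001] F [ 1.1  0.  -0.7] w 0.0871
slide cm [-16.71   3.47  45.79]
[-1.163  0.133  0.087  1.476 -0.012  1.535 -0.431]
```

```bash
python3 -m jog '[{"slide":[-2,0.4,3.6],"roll":6},{"slide":[-4,0.8,7.2],"roll":12},{"slide":[-6,1.2,10.8],"roll":18},{"slide":[-8,1.6,14.4],"roll":24},{"slide":[-10,2,18],"roll":25}]' 0; python3 -c "
from h import *
to((.6,.12,.5)); print(r.read_state()['joint_positions'].round(3))"
```

```text
time: 0.93
ee_pos: [0.4218, 0.3318, 0.4334]
eef_rot: [0.447, 0.548, -0.448, 0.548]
ft_force: [1.2, 0.6, 0.4]
width: 0.087
t 0.93 p [0.4218 0.3318 0.4334] tx [-0.001 -0.002 -1.   ] ty [ 0.98   0.2   -0.001] tz [ 0.2   -0.98   0.001] F [1.2 0.6 0.4] w 0.0870
slide cm [-6.64 13.21 24.32]
[-0.985  0.11   0.264  1.3   -0.028  1.738 -0.526]
```

```bash
python3 -m jog '[{"slide":[0,4,0],"roll":0},{"slide":[0,8,0],"roll":0},{"slide":[0,12,0],"roll":0},{"slide":[0,16,0],"roll":0},{"slide":[0,20,0],"roll":0}]' 0; python3 -c "
from h import *
to((.6,.12,.5)); print(r.read_state()['joint_positions'].round(3))"
python3 -m jog '[{"slide":[0,4,4],"roll":0},{"slide":[0,8,8],"roll":0},{"slide":[0,12,12],"roll":0},{"slide":[0,16,16],"roll":0},{"slide":[0,20,20],"roll":0}]' 0; python3 -c "
from h import *
to((.6,.12,.5)); print(r.read_state()['joint_positions'].round(3))"
```

```text
time: 1.35
ee_pos: [0.6154, 0.3714, 0.4326]
eef_rot: [0.446, 0.548, -0.448, 0.548]
ft_force: [0.3, 1.5, 1.4]
width: 0.087
t 1.35 p [0.6154 0.3714 0.4326] tx [-0.001 -0.002 -1.   ] ty [ 0.98   0.201 -0.002] tz [ 0.201 -0.98   0.002] F [0.3 1.5 1.4] w 0.0870
slide cm [-6.69 -6.57 24.33]
[-0.748  0.611  0.345  0.661 -0.205  1.893 -0.325]
time: 1.77
ee_pos: [0.7468, 0.2614, 0.406]
eef_rot: [0.449, 0.547, -0.452, 0.543]
ft_force: [0.6, -1.4, -2.8]
width: 0.0872
t 1.77 p [0.7468 0.2614 0.406 ] tx [-0.006  0.001 -1.   ] ty [ 0.982  0.188 -0.006] tz [ 0.188 -0.982 -0.002] F [ 0.6 -1.4 -2.8] w 0.0872
slide cm [ -9.33 -17.13  11.11]
[-0.449  0.949  0.625  0.17  -0.569  2.058 -0.149]
```

```bash
python3 -m jog '[{"slide":[0,4,1],"roll":0},{"slide":[0,8,2],"roll":0},{"slide":[0,12,3],"roll":0},{"slide":[0,16,4],"roll":0},{"slide":[0,20,5],"roll":0}]' 0; python3 -c "
from h import *
to((.6,.12,.5)); print(r.read_state()['joint_positions'].round(3))"

```

```text
time: 2.18
ee_pos: [0.7731, 0.2364, 0.3824]
eef_rot: [0.453, 0.549, -0.447, 0.542]
ft_force: [0.1, -0.2, 2.2]
width: 0.0871
t 2.18 p [0.7731 0.2364 0.3824] tx [-0.003  0.012 -1.   ] ty [ 0.982  0.19  -0.001] tz [ 0.19  -0.982 -0.013] F [ 0.1 -0.2  2.2] w 0.0871
slide cm [-11.85 -19.21   7.99]
[-0.42   1.04   1.34   0.161 -1.268  2.058 -0.058]
```

```bash
python3 -m jog '[{"slide":[0,-4,1],"roll":0},{"slide":[0,-8,2],"roll":0},{"slide":[0,-12,3],"roll":0},{"slide":[-2,-16,4],"roll":0},{"slide":[-4,-20,5],"roll":0}]' 0; python3 -c "
from h import *
rep(); print(r.read_state()['joint_positions'].round(3))"
python3 -m jog '[{"slide":[-4,0,1],"roll":0},{"slide":[-8,0,2],"roll":0},{"slide":[-12,0,3],"roll":0},{"slide":[-16,0,4],"roll":0},{"slide":[-20,0,5],"roll":0}]' 0; python3 -c "
from h import *
rep(); print(r.read_state()['joint_positions'].round(3))"

```

```text
time: 2.6
ee_pos: [0.6553, 0.1819, 0.4015]
eef_rot: [0.45, 0.551, -0.448, 0.542]
ft_force: [-0.4, 0.8, 4.0]
width: 0.087
t 2.60 p [0.6553 0.1819 0.4015] tx [-0.009  0.01  -1.   ] ty [ 0.981  0.193 -0.007] tz [ 0.193 -0.981 -0.011] F [-0.4  0.8  4. ] w 0.0870
[-0.923  0.722  1.317  0.963 -0.742  1.877  0.249]
time: 3.02
ee_pos: [0.6623, 0.152, 0.4801]
eef_rot: [0.437, 0.561, -0.46, 0.532]
ft_force: [1.1, -0.4, -1.6]
width: 0.0871
t 3.02 p [0.6623 0.152  0.4801] tx [-0.052  0.001 -0.999] ty [ 0.98   0.195 -0.051] tz [ 0.194 -0.981 -0.011] F [ 1.1 -0.4 -1.6] w 0.0871
[-0.548  0.641  0.742  0.596 -0.468  2.052  0.074]
```

```bash
python3 -m jog '[{"slide":[-4,0,0],"roll":0},{"slide":[-8,0,0],"roll":0},{"slide":[-12,0,0],"roll":0},{"slide":[-16,0,0],"roll":0},{"slide":[-20,0,0],"roll":0}]' 0; python3 -c "
from h import *
rep(); print(r.read_state()['joint_positions'].round(3))"

```

```text
time: 3.43
ee_pos: [0.6299, 0.144, 0.5316]
eef_rot: [0.451, 0.551, -0.446, 0.542]
ft_force: [-0.6, -0.2, -0.0]
width: 0.087
t 3.43 p [0.6299 0.144  0.5316] tx [-0.006  0.014 -1.   ] ty [ 0.981  0.196 -0.003] tz [ 0.196 -0.981 -0.015] F [-0.6 -0.2 -0. ] w 0.0870
[-0.408  0.499  0.287  0.599 -0.17   2.058 -0.037]
```

```bash
for i in 1 2; do python3 -m jog '[{"slide":[-4,0,0],"roll":0},{"slide":[-8,0,0],"roll":0},{"slide":[-12,0,0],"roll":0},{"slide":[-16,0,0],"roll":0},{"slide":[-20,0,0],"roll":0}]' 0 >/dev/null; python3 -c "
from h import *
rep(); print(r.read_state()['joint_positions'].round(3))"; done

```

```text
t 3.85 p [0.5932 0.1346 0.573 ] tx [ 0.041  0.025 -0.999] ty [0.98  0.195 0.045] tz [ 0.196 -0.981 -0.016] F [ 1.  -0.9 -0.6] w 0.0874
[-0.452  0.392  0.321  0.66  -0.157  2.058 -0.037]
t 4.27 p [0.5586 0.126  0.6089] tx [ 0.089  0.036 -0.995] ty [0.977 0.193 0.094] tz [ 0.196 -0.981 -0.018] F [-0.3  0.7  0.4] w 0.0869
[-0.512  0.296  0.371  0.708 -0.144  2.058 -0.039]
```

```bash
for i in 1 2; do python3 -m jog '[{"slide":[-4,1,0],"roll":0},{"slide":[-8,2,0],"roll":0},{"slide":[-12,3,0],"roll":0},{"slide":[-16,4,0],"roll":0},{"slide":[-20,5,0],"roll":0}]' 0 >/dev/null; python3 -c "
from h import *
rep(); print(r.read_state()['joint_positions'].round(3))"; done

```

```text
t 4.68 p [0.5519 0.1229 0.6345] tx [ 0.138  0.047 -0.989] ty [0.971 0.191 0.144] tz [ 0.196 -0.98  -0.019] F [-0.1  0.5 -0.9] w 0.0875
[-0.532  0.271  0.398  0.683 -0.146  2.058 -0.037]
t 5.10 p [0.5415 0.1189 0.6607] tx [ 0.187  0.059 -0.981] ty [0.963 0.188 0.195] tz [ 0.196 -0.98  -0.021] F [-0.3  1.1  0.1] w 0.0873
[-0.563  0.24   0.434  0.665 -0.148  2.058 -0.036]
```

```bash
for i in 1 2 3 4; do python3 -m jog '[{"slide":[-4,2,0],"roll":0},{"slide":[-8,4,0],"roll":0},{"slide":[-12,6,0],"roll":0},{"slide":[-16,8,0],"roll":0},{"slide":[-20,10,0],"roll":0}]' 0 >/dev/null; python3 -c "
from h import *
rep(); print(r.read_state()['joint_positions'].round(3))"; done

```

```text
t 5.52 p [0.5516 0.1191 0.6804] tx [ 0.233  0.069 -0.97 ] ty [0.952 0.185 0.242] tz [ 0.196 -0.98  -0.023] F [ 0.   0.1 -0.7] w 0.0870
[-0.533  0.261  0.426  0.595 -0.163  2.058 -0.033]
t 5.93 p [0.554  0.1175 0.7017] tx [ 0.279  0.079 -0.957] ty [0.94  0.181 0.289] tz [ 0.196 -0.98  -0.024] F [-0.7 -1.4 -0.4] w 0.0870
[-0.521  0.266  0.433  0.542 -0.177  2.058 -0.031]
t 6.35 p [0.5503 0.1146 0.724 ] tx [ 0.323  0.089 -0.942] ty [0.926 0.177 0.334] tz [ 0.197 -0.98  -0.025] F [-1.  -0.3  0.5] w 0.0872
[-0.522  0.259  0.45   0.502 -0.188  2.058 -0.029]
t 6.77 p [0.5418 0.1108 0.7468] tx [ 0.366  0.098 -0.925] ty [0.91  0.173 0.378] tz [ 0.197 -0.98  -0.026] F [-0.5 -0.3 -0.1] w 0.0869
[-0.534  0.243  0.474  0.472 -0.197  2.058 -0.027]
```

```bash
for i in 1 2 3 4; do python3 -m jog '[{"slide":[-4,1,0],"roll":0},{"slide":[-8,2,0],"roll":0},{"slide":[-12,3,0],"roll":0},{"slide":[-16,4,0],"roll":0},{"slide":[-20,5,0],"roll":0}]' 0 >/dev/null; python3 -c "
from h import *
rep(); print(r.read_state()['joint_positions'].round(3))"; done

```

```text
t 7.18 p [0.5064 0.1014 0.7748] tx [ 0.409  0.108 -0.906] ty [0.891 0.168 0.422] tz [ 0.197 -0.98  -0.028] F [ 0.5 -0.3 -0.2] w 0.0870
[-0.658  0.163  0.578  0.505 -0.174  2.058 -0.028]
t 7.60 p [0.473  0.0921 0.7999] tx [ 0.451  0.118 -0.885] ty [0.87  0.162 0.465] tz [ 0.198 -0.98  -0.03 ] F [ 0.1 -0.   0.2] w 0.0871
[-0.914  0.087  0.801  0.536 -0.137  2.058 -0.032]
t 8.02 p [0.4504 0.0869 0.8224] tx [ 0.492  0.133 -0.86 ] ty [0.846 0.161 0.509] tz [ 0.206 -0.978 -0.033] F [-0.2  1.6  1. ] w 0.0868
[-1.272  0.023  1.069  0.537 -0.055  2.058 -0.049]
t 8.43 p [0.4324 0.0782 0.8393] tx [ 0.524  0.143 -0.839] ty [0.826 0.156 0.542] tz [ 0.208 -0.977 -0.037] F [ 0.1 -0.2  1. ] w 0.0870
[-0.592  0.     0.301  0.509  0.015  2.058 -0.081]
```

```bash
cat >> h.py <<'E'
SLOT=(0.5587,-0.0740,0.0738);YAW=np.radians(11.7);F=frame(SLOT,YAW)
E
python3 - <<'E'
from h import *
print(F(0,24,100),F(0,24,13));to(F(0,24,100)); to(F(0,24,13))
E
```

```text
[ 0.49766719 -0.06213005  0.1557152 ] [ 0.54653154 -0.05201073  0.08444898]
t 8.43 p [0.4324 0.0782 0.8393] tx [ 0.524  0.143 -0.839] ty [0.826 0.156 0.542] tz [ 0.208 -0.977 -0.037] F [ 0.1 -0.2  1. ] w 0.0870
slide cm [ 58.79 -33.87  17.59]
t 8.43 p [0.4324 0.0782 0.8393] tx [ 0.524  0.143 -0.839] ty [0.826 0.156 0.542] tz [ 0.208 -0.977 -0.037] F [ 0.1 -0.2  1. ] w 0.0870
slide cm [ 67.48 -33.54  17.88]
```

```bash
for i in 1 2 3; do python3 -m jog '[{"slide":[3.3,-1.9,1],"roll":0},{"slide":[6.6,-3.8,2],"roll":0},{"slide":[9.9,-5.7,3],"roll":0},{"slide":[13.2,-7.6,4],"roll":0},{"slide":[16.5,-9.5,5],"roll":0}]' 0 >/dev/null; python3 -c "
from h import *
to(F(0,24,100)); print(r.read_state()['joint_positions'].round(3))"; done

```

```text
t 8.85 p [0.4483 0.0422 0.6668] tx [ 0.525  0.144 -0.839] ty [0.825 0.156 0.543] tz [ 0.209 -0.977 -0.037] F [ 0.2 -0.  -0.8] w 0.0868
slide cm [ 43.98 -25.29  13.1 ]
[-0.613 -0.373  0.243  1.302  0.138  1.625 -0.112]
t 9.27 p [0.4661 0.0024 0.4726] tx [ 0.525  0.145 -0.839] ty [0.825 0.157 0.543] tz [ 0.211 -0.977 -0.037] F [0.8 0.6 0.5] w 0.0869
slide cm [ 27.3  -15.61   8.15]
[-0.344 -0.496  0.203  1.815  0.025  1.241  0.063]
t 9.68 p [ 0.4839 -0.038   0.2783] tx [ 0.524  0.145 -0.839] ty [0.825 0.157 0.543] tz [ 0.211 -0.977 -0.037] F [ 0.9 -0.1 -0.8] w 0.0870
slide cm [10.66 -5.89  3.11]
[-0.247 -0.447  0.29   2.18  -0.065  0.844  0.281]
```

```bash
python3 -m jog '[{"slide":[3.5,-2,1],"roll":0},{"slide":[7,-4,2],"roll":0},{"slide":[10.6,-5.9,3.1],"roll":0},{"slide":[10.6,-5.9,3.1],"roll":0}]' 0 >/dev/null; python3 -c "
from h import *
to(F(0,24,100)); print(r.read_state()['joint_positions'].round(3));to(F(0,24,13))
snap('scene','g1',(280,60,440,240),4)
snap('top','g1t',(230,130,330,230),6)"

```

```text
t 10.02 p [ 0.4929 -0.0625  0.1483] tx [ 0.516  0.145 -0.845] ty [0.831 0.157 0.534] tz [ 0.21  -0.977 -0.039] F [-1.6  0.1 -1. ] w 0.0871
slide cm [-0.38  0.79  0.03]
[-0.345 -0.286  0.502  2.34  -0.19   0.547  0.513]
t 10.02 p [ 0.4929 -0.0625  0.1483] tx [ 0.516  0.145 -0.845] ty [0.831 0.157 0.534] tz [ 0.21  -0.977 -0.039] F [-1.6  0.1 -1. ] w 0.0871
slide cm [8.31 1.21 0.35]
```

```bash
python3 -c "
from h import *
p,M,s=tool();print(proj('scene',p),proj('top',p))"
python3 -m jog '[{"slide":[2.5,1,0.2],"roll":0},{"slide":[5.1,1.1,0.2],"roll":0},{"slide":[5.1,1.1,0.2],"roll":0}]' 0.35 10 ; python3 -c "
from h import *
to(F(0,24,13)); print(r.read_state()['joint_positions'].round(3))
snap('scene','g2',(310,120,410,220),6)
snap('top','g2t',(230,130,330,230),6)"

```

```text
[340.45493741 150.08990412] [285.09797438 202.54731162]
time: 10.37
ee_pos: [0.5341, -0.0522, 0.118]
eef_rot: [0.591, 0.412, -0.265, 0.641]
ft_force: [-1.6, 0.5, -0.7]
width: 0.0741
t 10.37 p [ 0.5341 -0.0522  0.118 ] tx [ 0.521  0.147 -0.841] ty [0.826 0.16  0.54 ] tz [ 0.214 -0.976 -0.038] F [-1.6  0.5 -0.7] w 0.0741
slide cm [ 3.47 -0.78  0.38]
[-0.468 -0.127  0.614  2.304 -0.375  0.444  0.666]
```

```bash

python3 -m jog '[{"slide":[1.5,-0.8,0.4],"roll":0},{"slide":[3.5,-0.8,0.4],"roll":0},{"slide":[3.5,-0.8,0.4],"roll":0}]' 0.45 10 ; python3 -c "
from h import *
to(F(0,24,12)); print(r.read_state()['joint_positions'].round(3))
snap('scene','g3',(330,140,400,210),8)"

```

```text
time: 10.72
ee_pos: [0.5463, -0.0517, 0.0859]
eef_rot: [0.593, 0.412, -0.264, 0.64]
ft_force: [-1.0, 1.0, 0.4]
width: 0.0506
t 10.72 p [ 0.5463 -0.0517  0.0859] tx [ 0.522  0.15  -0.84 ] ty [0.826 0.158 0.542] tz [ 0.214 -0.976 -0.041] F [-1.   1.   0.4] w 0.0506
slide cm [ 0.23 -0.06  0.05]
[-0.545 -0.017  0.715  2.309 -0.637  0.391  0.915]
```

```bash

python3 -m jog '[{"slide":[0,0,0],"roll":0},{"slide":[0,0,0],"roll":0},{"slide":[0,0,0],"roll":0},{"slide":[0,0,0],"roll":0},{"slide":[0,0,0],"roll":0}]' 1 15 ; python3 -c "
from h import *
to(F(0,24,12));snap('scene','g4',(330,140,400,210),8)"

```

```text
time: 11.18
ee_pos: [0.545, -0.0522, 0.0864]
eef_rot: [0.592, 0.412, -0.264, 0.64]
ft_force: [-16.8, -3.6, 4.8]
width: 0.0225
t 11.18 p [ 0.545  -0.0522  0.0864] tx [ 0.521  0.15  -0.841] ty [0.826 0.159 0.54 ] tz [ 0.214 -0.976 -0.041] F [-16.8  -3.6   4.8] w 0.0225
slide cm [0.35 0.03 0.02]
```

```bash

python3 -m jog '[{"slide":[0,-0.2,0],"roll":0},{"slide":[0,-0.2,0],"roll":0},{"slide":[0,-0.2,0],"roll":0}]' 1 15 ; python3 -c "
from h import *
to(F(0,24,12))"

```

```text
time: 11.48
ee_pos: [0.5429, -0.0527, 0.085]
eef_rot: [0.592, 0.412, -0.265, 0.64]
ft_force: [4.1, -0.3, -1.4]
width: 0.018
t 11.48 p [ 0.5429 -0.0527  0.085 ] tx [ 0.52   0.15  -0.841] ty [0.827 0.159 0.539] tz [ 0.214 -0.976 -0.041] F [ 4.1 -0.3 -1.4] w 0.0180
slide cm [0.35 0.28 0.02]
```

```bash

python3 -m jog '[{"slide":[0,0,-0.7],"roll":0},{"slide":[0,0,-1.4],"roll":0},{"slide":[0.1,0,-2.1],"roll":0},{"slide":[0.1,0,-2.8],"roll":0},{"slide":[0.1,0,-2.8],"roll":0}]' 1 15 ; python3 -c "
from h import *
to(F(-2.5,50,12));snap('scene','g5',(330,140,400,210),8)"

```

```text
time: 11.9
ee_pos: [0.5372, -0.0258, 0.0853]
eef_rot: [0.592, 0.412, -0.265, 0.64]
ft_force: [0.5, -2.6, -2.7]
width: 0.0179
t 11.90 p [ 0.5372 -0.0258  0.0853] tx [ 0.52   0.148 -0.841] ty [0.827 0.158 0.54 ] tz [ 0.213 -0.976 -0.04 ] F [ 0.5 -2.6 -2.7] w 0.0179
slide cm [0.38 0.03 0.17]
```

```bash

python3 -m jog '[{"slide":[0,0,0],"roll":0},{"slide":[0,0,0],"roll":0},{"slide":[0,0,0],"roll":0},{"slide":[0,0,0],"roll":0}]' 0.45 15 ; python3 -m jog '[{"slide":[-3,0,0],"roll":0},{"slide":[-6,0,0],"roll":0},{"slide":[-9,0,0],"roll":0},{"slide":[-12,0,0],"roll":0}]' 0.2 15;python3 -c "
from h import *
rep();snap('scene','g6',(330,155,410,225),8);snap('top','g6t',(230,130,330,230),6)"

```

```text
time: 12.28
ee_pos: [0.5373, -0.0257, 0.0855]
eef_rot: [0.592, 0.412, -0.265, 0.64]
ft_force: [0.2, 0.2, 0.4]
width: 0.0366
time: 12.62
ee_pos: [0.4741, -0.0442, 0.1879]
eef_rot: [0.592, 0.411, -0.265, 0.64]
ft_force: [0.5, 0.7, 0.5]
width: 0.0626
t 12.62 p [ 0.4741 -0.0442  0.1879] tx [ 0.521  0.147 -0.841] ty [0.827 0.159 0.54 ] tz [ 0.213 -0.976 -0.039] F [0.5 0.7 0.5] w 0.0626
```

```bash
python3 - <<'E'
import cv2
a=cv2.imread("pics/g6_full.png");b=cv2.imread("pics/g6t_full.png")
A=cv2.resize(a[168:198,340:375],None,fx=16,fy=16,interpolation=cv2.INTER_CUBIC)
B=cv2.resize(b[167:197,275:310],None,fx=16,fy=16,interpolation=cv2.INTER_CUBIC)
import numpy as np
cv2.imwrite("pics/sl.png",cv2.resize(np.vstack([A,B]),None,fx=1,fy=.62) if 0 else np.hstack([A,B])[:, :])
cv2.imwrite("pics/sl.png",cv2.resize(np.hstack([A,B]),(800,343)))
E
python3 - <<'E'
from h import *
T=lambda u,v:(u/6+230-.4,v/6+130-.4)
# slot centre rough
print(tri((215/8+330-.4,230/8+155-.4),T(382,312)))
print(F(0,0,0),F(-2.5,0,0))
E
```

```text
(array([ 0.5559154 , -0.07475214,  0.07603841]), array([-0.07314494,  0.00877565]))
[ 0.5587 -0.074   0.0738] [ 0.55669467 -0.07441528  0.07236606]
```

```bash
python3 - <<'E'
import cv2,numpy as np
from h import *
a=cv2.imread("pics/scene0.png");b=cv2.imread("pics/top0.png")
A=cv2.resize(a[198:230,250:275],None,fx=16,fy=16,interpolation=cv2.INTER_CUBIC)
B=cv2.resize(b[206:228,390:415],None,fx=16,fy=16,interpolation=cv2.INTER_CUBIC)
B=np.vstack([B,np.zeros((A.shape[0]-B.shape[0],B.shape[1],3),np.uint8)])
cv2.imwrite("pics/ky.png",np.hstack([A,B]))
T=lambda u,v:(u/7+340-.4,v/7+188-.4)
S=lambda u,v:(u/7+215-.4,v/7+175-.4)
c=[plane("top",T(*q),.08) for q in((52,50),(535,125),(510,320),(25,245))]
for q in c: print(q)
print(np.linalg.norm(c[0]-c[1]),np.linalg.norm(c[1]-c[2]),"centre",sum(c)/4)
yy=(c[0]-c[1]+c[3]-c[2]);print("y axis az",np.degrees(np.arctan2(yy[1],yy[0]))-90)
print("collar",plane("scene",S(340,345),.084),plane("top",T(437,208),.11))
c=[plane("scene",S(*q),.08) for q in((200,358),(335,445),(708,205),(585,140))]
for q in c: print(q)
E
```

```text
[ 0.5199801  -0.21500102  0.08      ]
[ 0.49082419 -0.39344494  0.08      ]
[ 0.41894821 -0.38283721  0.08      ]
[ 0.44775506 -0.2043735   0.08      ]
0.18081011954229093 0.0726545333358015 centre [ 0.46937689 -0.29891417  0.08      ]
y axis az -9.224454293821452
collar [ 0.46113745 -0.35511611  0.084     ] [ 0.4594489  -0.35289487  0.11      ]
[ 0.42196166 -0.3821348   0.08      ]
[ 0.48970813 -0.39313249  0.08      ]
[ 0.51843112 -0.21718573  0.08      ]
[ 0.45665908 -0.20718097  0.08      ]
```

```bash
python3 -c "
from h import *
print(tool()[2]['joint_positions'].round(2))"
python3 -m jog '[{"slide":[-2,0,1],"roll":7},{"slide":[-4,0,3],"roll":14},{"slide":[-6,0,5],"roll":21},{"slide":[-8,0,8],"roll":28},{"slide":[-8,0,11],"roll":35}]' 0.58 15;python3 -c "
from h import *
p,M,s=tool();print(s['joint_positions'].round(2))
to(np.array([.4606,-.3532,.127])-.08*M[:,0])"

```

```text
[-0.35 -0.42  0.43  2.34 -0.05  0.65  0.33]
time: 13.13
ee_pos: [0.4572, -0.1662, 0.2574]
eef_rot: [0.762, 0.309, -0.373, 0.431]
ft_force: [1.3, -0.3, 1.1]
width: 0.0439
[-0.13 -0.41  0.55  2.17 -0.2   0.88  0.1 ]
t 13.13 p [ 0.4572 -0.1662  0.2574] tx [ 0.532  0.148 -0.834] ty [ 0.791 -0.438  0.427] tz [-0.302 -0.887 -0.35 ] F [ 1.3 -0.3  1.1] w 0.0439
slide cm [ 0.27  2.89 21.04]
```

```bash
python3 -m jog '[{"slide":[-0.5,0.5,4],"roll":7},{"slide":[-0.5,1,8],"roll":14},{"slide":[-0.5,1.5,12],"roll":21},{"slide":[-0.5,2,16],"roll":28},{"slide":[-0.5,2.5,19],"roll":35}]' 0.58 15;python3 -c "
from h import *
p,M,s=tool();print(s['joint_positions'].round(2))
to(np.array([.4606,-.3532,.127])-.08*M[:,0])"
python3 -m jog '[{"slide":[0,0,0],"roll":7},{"slide":[0,0,0],"roll":14},{"slide":[0,0,0],"roll":19},{"slide":[0,0,0],"roll":19}]' 0.58 15;python3 -c "
from h import *
p,M,s=tool();print(s['joint_positions'].round(2))
to(np.array([.4606,-.3532,.127])-.08*M[:,0])
print(np.degrees(np.arctan2(-M[2,1],M[2,2])))"

```

```text
time: 13.55
ee_pos: [0.4159, -0.3499, 0.2058]
eef_rot: [0.857, 0.179, -0.448, 0.181]
ft_force: [0.3, 1.0, -2.0]
width: 0.0367
[-0.14 -0.02  1.11  2.02 -0.64  1.02  0.25]
t 13.55 p [ 0.4159 -0.3499  0.2058] tx [ 0.534  0.144 -0.833] ty [ 0.468 -0.871  0.15 ] tz [-0.704 -0.47  -0.533] F [ 0.3  1.  -2. ] w 0.0367
slide cm [0.91 1.21 1.21]
time: 13.88
ee_pos: [0.4159, -0.3501, 0.205]
eef_rot: [0.875, 0.101, -0.473, 0.035]
ft_force: [0.5, 0.6, 0.5]
width: 0.0367
[-0.13 -0.02  1.1   2.02 -0.64  1.02 -0.09]
t 13.88 p [ 0.4159 -0.3501  0.205 ] tx [ 0.533  0.143 -0.834] ty [ 0.21  -0.977 -0.034] tz [-0.82  -0.157 -0.55 ] F [0.5 0.6 0.5] w 0.0367
slide cm [0.84 1.51 0.68]
176.48347193832873
```

```bash
python3 -m jog '[{"slide":[0.8,1.5,0.7],"roll":-2},{"slide":[0.8,1.5,0.7],"roll":-2}]' 0.58 15;python3 -c "
from h import *
p,M,s=tool()
to(np.array([.4606,-.3532,.127])+.019*M[:,0])
snap('scene','k1',(220,130,320,230),6);snap('top','k1t',(350,160,450,260),6)"

```

```text
time: 14.05
ee_pos: [0.418, -0.365, 0.1913]
eef_rot: [0.873, 0.111, -0.473, 0.054]
ft_force: [-0.3, 0.6, -1.0]
width: 0.0365
t 14.05 p [ 0.418  -0.365   0.1913] tx [ 0.529  0.143 -0.837] ty [ 0.244 -0.97  -0.011] tz [-0.813 -0.199 -0.548] F [-0.3  0.6 -1. ] w 0.0365
slide cm [ 9.7  -0.04 -0.18]
```

```bash
python3 -c "
from h import *
print(tri((231,227.8),(440.5,221.6)),tri((222,198),(411,259)))"

```

```text
(array([ 0.44826817, -0.44534545,  0.12825848]), array([-0.58575639,  0.0057558 ])) (array([ 0.3549634 , -0.37149058,  0.12898674]), array([ 0.50993379, -0.00336401]))
```

```bash
python3 -m jog '[{"slide":[4,0,-0.1],"roll":0},{"slide":[8,0,-0.2],"roll":0},{"slide":[9.7,0,-0.2],"roll":0},{"slide":[9.7,0,-0.2],"roll":0}]' 0.58 15;python3 -c "
from h import *
p,M,s=tool()
to(np.array([.4606,-.3532,.127])+.019*M[:,0])
snap('scene','k2',(220,150,320,250),6);snap('top','k2t',(350,160,450,260),6)"

```

```text
time: 14.48
ee_pos: [0.4711, -0.3471, 0.11]
eef_rot: [0.872, 0.112, -0.474, 0.051]
ft_force: [0.2, 0.2, 0.1]
width: 0.0365
t 14.48 p [ 0.4711 -0.3471  0.11  ] tx [ 0.526  0.147 -0.838] ty [ 0.243 -0.97  -0.018] tz [-0.815 -0.194 -0.546] F [0.2 0.2 0.1] w 0.0365
slide cm [-0.17  0.31  0.05]
```

```bash
python3 -m jog '[{"slide":[-0.2,0.3,0],"roll":0},{"slide":[-0.2,0.3,0],"roll":0}]' 0.58 15; python3 -m jog '[{"slide":[0,0,0],"roll":0},{"slide":[0,0,0],"roll":0},{"slide":[0,0,0],"roll":0},{"slide":[0,0,0],"roll":0},{"slide":[0,0,0],"roll":0}]' 1 25;python3 -c "
from h import *
rep()
snap('scene','k3',(220,150,320,250),6);snap('top','k3t',(350,160,450,260),6)"

```

```text
time: 14.75
ee_pos: [0.4693, -0.3557, 0.118]
eef_rot: [0.874, 0.108, -0.471, 0.052]
ft_force: [0.4, -0.3, 0.7]
width: 0.0364
time: 15.17
ee_pos: [0.4698, -0.3557, 0.1187]
eef_rot: [0.874, 0.108, -0.471, 0.052]
ft_force: [-1.0, 1.0, 6.5]
width: 0.0226
t 15.17 p [ 0.4698 -0.3557  0.1187] tx [ 0.534  0.14  -0.834] ty [ 0.238 -0.971 -0.011] tz [-0.812 -0.192 -0.552] F [-1.   1.   6.5] w 0.0226
```

```bash
python3 -m jog '[{"slide":[0,0,0],"roll":0},{"slide":[0,0,0],"roll":0},{"slide":[0,0,0],"roll":0}]' 1 40;python3 -c "
from h import *
rep()"
```

```text
time: 15.52
ee_pos: [0.4699, -0.3557, 0.1187]
eef_rot: [0.874, 0.108, -0.47, 0.052]
ft_force: [-0.7, 2.3, 3.8]
width: 0.0217
t 15.52 p [ 0.4699 -0.3557  0.1187] tx [ 0.534  0.14  -0.834] ty [ 0.238 -0.971 -0.011] tz [-0.811 -0.192 -0.552] F [-0.7  2.3  3.8] w 0.0217
```

```bash
python3 -m jog '[{"slide":[-0.3,0,-0.1],"roll":0},{"slide":[-0.3,0,-0.1],"roll":0},{"slide":[-0.3,0,-0.1],"roll":0},{"slide":[-0.3,0,-0.1],"roll":0}]' 1 60;python3 -c "
from h import *
rep();snap('scene','k4',(220,150,320,250),6)"
```

```text
time: 15.85
ee_pos: [0.469, -0.3559, 0.1216]
eef_rot: [0.874, 0.108, -0.471, 0.052]
ft_force: [0.6, 0.1, -2.1]
width: 0.0217
t 15.85 p [ 0.469  -0.3559  0.1216] tx [ 0.534  0.14  -0.834] ty [ 0.238 -0.971 -0.011] tz [-0.812 -0.192 -0.552] F [ 0.6  0.1 -2.1] w 0.0217
```

```bash
python3 -m jog '[{"slide":[0,0,0],"roll":-7},{"slide":[0,0,0],"roll":-14},{"slide":[0.2,0,0],"roll":-15},{"slide":[0.2,0,0],"roll":-15}]' 1 30;python3 -c "
from h import *
rep();snap('scene','k5',(220,150,320,250),6)"
python3 -m jog '[{"slide":[0,0,0],"roll":0},{"slide":[0,0,0],"roll":0},{"slide":[0,0,0],"roll":7},{"slide":[0,0,0],"roll":14},{"slide":[0,0,0],"roll":15}]' 0.6 30;python3 -c "
from h import *
rep();snap('scene','k6',(220,150,320,250),6);snap('top','k6t',(350,160,450,260),6)"
```

```text
time: 16.23
ee_pos: [0.4695, -0.3533, 0.1192]
eef_rot: [0.86, 0.171, -0.452, 0.165]
ft_force: [-7.2, 7.1, 4.0]
width: 0.0208
t 16.23 p [ 0.4695 -0.3533  0.1192] tx [ 0.532  0.145 -0.834] ty [ 0.443 -0.887  0.129] tz [-0.721 -0.438 -0.537] F [-7.2  7.1  4. ] w 0.0208
time: 16.7
ee_pos: [0.4696, -0.3538, 0.1193]
eef_rot: [0.874, 0.108, -0.471, 0.048]
ft_force: [-0.1, 0.6, -0.6]
width: 0.0344
t 16.70 p [ 0.4696 -0.3538  0.1193] tx [ 0.532  0.144 -0.834] ty [ 0.235 -0.972 -0.018] tz [-0.813 -0.187 -0.551] F [-0.1  0.6 -0.6] w 0.0344
```

```bash
python3 -m jog '[{"slide":[0.6,0,0.4],"roll":0},{"slide":[0.6,0,0.4],"roll":0},{"slide":[0.6,0,0.4],"roll":0}]' 0.62 30
python3 -m jog '[{"slide":[0,0,0],"roll":0},{"slide":[0,0,0],"roll":0},{"slide":[0,0,0],"roll":0},{"slide":[0,0,0],"roll":0}]' 1 40;python3 -c "
from h import *
rep()"
```

```text
time: 17.05
ee_pos: [0.4693, -0.3533, 0.1114]
eef_rot: [0.874, 0.111, -0.471, 0.053]
ft_force: [0.4, -0.3, -0.5]
width: 0.0334
time: 17.38
ee_pos: [0.4693, -0.3538, 0.1116]
eef_rot: [0.874, 0.111, -0.471, 0.053]
ft_force: [-0.3, -1.8, 1.0]
width: 0.0177
t 17.38 p [ 0.4693 -0.3538  0.1116] tx [ 0.532  0.144 -0.834] ty [ 0.244 -0.97  -0.012] tz [-0.811 -0.197 -0.551] F [-0.3 -1.8  1. ] w 0.0177
```

```bash
python3 -m jog '[{"slide":[-1.7,0,-1.1],"roll":0},{"slide":[-5,0,-3.3],"roll":0},{"slide":[-8.3,0,-5.5],"roll":0},{"slide":[-11.7,0,-7.7],"roll":0},{"slide":[-11.7,0,-7.7],"roll":0}]' 1 40;python3 -c "
from h import *
rep();print(tool()[2]['joint_positions'].round(2));snap('scene','k7',(220,110,340,230),6);snap('top','k7t',(340,160,440,260),6)"
```

```text
time: 17.8
ee_pos: [0.4708, -0.3586, 0.2593]
eef_rot: [0.876, 0.109, -0.467, 0.055]
ft_force: [0.2, -0.4, 0.0]
width: 0.0175
t 17.80 p [ 0.4708 -0.3586  0.2593] tx [ 0.54   0.139 -0.83 ] ty [ 0.242 -0.97  -0.006] tz [-0.807 -0.197 -0.557] F [ 0.2 -0.4  0. ] w 0.0175
[-0.25  0.06  1.19  1.87 -0.68  1.1  -0.13]
```

```bash
python3 - <<'E'
import cv2,numpy as np
a=cv2.imread("pics/k7_full.png")
A=cv2.resize(a[165:202,245:270],None,fx=20,fy=20,interpolation=cv2.INTER_CUBIC)
cv2.imwrite("pics/kz.png",A[:600] if A.shape[0]>600 else A)
cv2.imwrite("pics/kz.png",cv2.resize(A,(405,600)))
g=cv2.cvtColor(a,cv2.COLOR_BGR2GRAY)
for v in (180,185,188,190,192,194,196,198): print(v,g[v,250:268])
E
```

```text
180 [163 164 162 163 169 179 113 119  77  73 156 169 166 165 166 169 169 168]
185 [167 164 165 167 168 169 155 115 106  76 104 177 172 169 167 166 170 174]
188 [167 168 168 165 166 170 177 111 116  77  74 161 175 174 173 170 168 167]
190 [165 164 167 172 173 171 173 143 114  95  74 138 173 166 165 164 164 164]
192 [170 171 171 171 172 172 176 146 114  98  75 109 174 171 169 168 170 173]
194 [173 172 171 171 170 169 170 173 112 115  74  79 175 169 170 173 173 171]
196 [169 170 172 173 171 171 170 174 125 116  75  72 158 173 171 169 167 169]
198 [176 174 170 168 167 164 163 163 148 123 126 165 169 167 167 168 170 172]
```

```bash
python3 - <<'E'
from h import *
p,M,s=rep()
e=np.array([.4621,-.3608,.1657])
print(proj("scene",e),proj("top",e),"collar",proj("scene",e+[0,0,.062]))
C,d=ray("scene",(259.9,197.6))
# intersect with plane through TCP normal ty
t=((p-C)@M[:,1])/(d@M[:,1]);print("end on pad plane",C+t*d, C+t*d-p)
# collar underside centre: seen ellipse
for uv in((257.0,173.5),):
    C,d=ray("scene",uv);t=((p-C)@M[:,1])/(d@M[:,1]);print(C+t*d-p)
print(M.T@(F(0,0,0)-p)*100)
E
```

```text
t 17.90 p [ 0.4701 -0.3554  0.2531] tx [ 0.535  0.144 -0.833] ty [ 0.245 -0.969 -0.011] tz [-0.809 -0.198 -0.554] F [-0.4  0.  -2.4] w 0.0176
[258.66651953 196.87584823] [408.18931146 215.46210511] collar [255.95910122 173.45884456]
end on pad plane [ 0.46153743 -0.35649086  0.16094073] [-0.0085265  -0.00111447 -0.09220308]
[-0.008346   -0.0017979  -0.02758998]
[ 23.73726888 -24.91056223  -2.81748573]
```

```bash
cat >> h.py <<'E'
SLOT=np.array((0.5562,-0.0745,0.0730));F=frame(SLOT,YAW)
OFF=np.array([-.0086,-.0018,-.0932])
def inv(P):
    B=np.array([F(1000,0,0)-SLOT,F(0,1000,0)-SLOT,F(0,0,1000)-SLOT]);return B@(np.asarray(P)-SLOT)*1000
def kto(x,y,z,up=0):
    p,M,s=tool();e=p+OFF;t=F(x,y,z)+[0,0,up]
    print("t %.2f"%s["time"],"end slope mm",inv(e).round(1),"end",e.round(4),"F slope",(inv(SLOT+np.array(s["ft_force"]))/1000).round(1),"w %.4f"%s["width"]);print("slide cm",(M.T@(t-e)*100).round(2), "up1cm",M[2].round(3),"slope+x 1cm",(M.T@(F(1000,0,0)-SLOT)).round(3))
E
python3 -c "
from h import *
kto(-10.3,0,-10.6,.07)"
```

```text
t 17.90 end slope mm [ -73.1 -257.6  157.3] end [ 0.4615 -0.3572  0.1599] F slope [-1.7  0.1 -1.8] w 0.0176
slide cm [ 11.64 -25.06 -11.32] up1cm [-0.833 -0.011 -0.554] slope+x 1cm [-0.025  0.029 -0.999]
```

```bash
python3 -m jog '[{"slide":[-3,0,-2],"roll":0},{"slide":[-4.5,-2,-4],"roll":0},{"slide":[-4,-5.5,-6],"roll":0},{"slide":[-2.5,-9,-7.5],"roll":0},{"slide":[-0.5,-12.5,-9],"roll":0}]' 1 40 >/dev/null;python3 -c "
from h import *
kto(-10.3,0,-10.6,.07)"
```

```text
t 18.32 end slope mm [  13.5 -129.2  165. ] end [ 0.5005 -0.218   0.2159] F slope [-0.  -0.4 -2.2] w 0.0177
slide cm [ 12.21 -12.46  -2.29] up1cm [-0.832 -0.011 -0.555] slope+x 1cm [-0.023  0.03  -0.999]
```

```bash
python3 -m jog '[{"slide":[2.5,-3,-0.5],"roll":0},{"slide":[5,-6,-1],"roll":0},{"slide":[7.5,-9,-1.5],"roll":0},{"slide":[10,-12,-2],"roll":0},{"slide":[12,-12.5,-2.3],"roll":0}]' 1 40 >/dev/null; python3 -m jog '[{"slide":[0,0,0],"roll":0}]' 1 40 >/dev/null;python3 -c "
from h import *
kto(-10.3,0,-10.6,.03);print(tool()[2]['joint_positions'].round(2));snap('scene','p1',(320,110,420,210),6)
snap('top','p1t',(250,130,350,230),6)"
```

```text
t 18.82 end slope mm [22.6 10.  41.3] end [ 0.5491 -0.0657  0.1198] F slope [-1.6 -1.1 -1.5] w 0.0177
slide cm [2.75 1.06 1.51] up1cm [-0.84  -0.014 -0.543] slope+x 1cm [-0.038  0.037 -0.999]
[-0.37 -0.2   0.51  2.14 -0.22  0.66 -1.02]
```

```bash
python3 -m jog '[{"slide":[1.4,1,0.8],"roll":0},{"slide":[2.7,1.1,1.5],"roll":0},{"slide":[2.7,1.1,1.5],"roll":0},{"slide":[2.7,1.1,1.5],"roll":0}]' 1 40 >/dev/null;python3 -c "
from h import *
kto(-10.3,0,-10.6,0.01);print(proj('scene',tool()[0]+OFF));snap('scene','p2',(340,150,380,200),14)"
```

```text
t 19.25 end slope mm [ 6.8 -3.5 16.9] end [ 0.5529 -0.0787  0.0908] F slope [-0.6 -0.  -1.2] w 0.0177
slide cm [ 1.99 -0.31  1.06] up1cm [-0.84  -0.014 -0.543] slope+x 1cm [-0.038  0.033 -0.999]
[354.87192897 179.13453409]
```

```bash
python3 -m jog '[{"slide":[0,-0.3,0],"roll":0},{"slide":[0,-0.3,0],"roll":0},{"slide":[0,-0.3,0],"roll":0}]' 1 40 >/dev/null;python3 -c "
from h import *
kto(-10.3,0,-10.6,0.01)
kto(-10.3,0,-10.6,0.0)"
```

```text
t 19.55 end slope mm [ 8.6 -0.3 18.1] end [ 0.553  -0.0754  0.0928] F slope [-1.3 -0.  -0.8] w 0.0175
slide cm [2.1  0.01 1.25] up1cm [-0.838 -0.014 -0.546] slope+x 1cm [-0.035  0.034 -0.999]
t 19.55 end slope mm [ 8.6 -0.3 18.1] end [ 0.553  -0.0754  0.0928] F slope [-1.3 -0.  -0.8] w 0.0175
slide cm [2.93 0.02 1.79] up1cm [-0.838 -0.014 -0.546] slope+x 1cm [-0.035  0.034 -0.999]
```

```bash
python3 -m jog '[{"slide":[1,0,0.6],"roll":0},{"slide":[2.1,0,1.2],"roll":0},{"slide":[2.1,0,1.2],"roll":0},{"slide":[2.1,0,1.2],"roll":0}]' 1 40 >/dev/null;python3 -c "
from h import *
kto(-10.3,0,-10.6,0.0)"
```

```text
t 19.88 end slope mm [-4.1  0.2 -2.3] end [ 0.5541 -0.0747  0.0687] F slope [-1.  -0.3 -1.4] w 0.0179
slide cm [0.85 0.04 0.59] up1cm [-0.838 -0.014 -0.545] slope+x 1cm [-0.035  0.034 -0.999]
```

```bash
python3 -m jog '[{"slide":[0.4,0,0.3],"roll":0},{"slide":[0.8,0,0.6],"roll":0},{"slide":[0.8,0,0.6],"roll":0},{"slide":[0.8,0,0.6],"roll":0}]' 1 40 >/dev/null;python3 -c "
from h import *
kto(8,0,-10.6,0.0);snap('scene','p3',(340,150,380,200),14)"
```

```text
t 20.22 end slope mm [-10.9   0.4 -10. ] end [ 0.553  -0.0747  0.0586] F slope [-2.8  0.5 -0.7] w 0.0177
slide cm [-0.01  0.11 -1.89] up1cm [-0.839 -0.014 -0.544] slope+x 1cm [-0.036  0.034 -0.999]
```

```bash
python3 -m jog '[{"slide":[0,0,-0.4],"roll":0},{"slide":[0,0,-0.8],"roll":0},{"slide":[0,0,-1.2],"roll":0},{"slide":[0,0,-1.6],"roll":0},{"slide":[0,0,-1.6],"roll":0}]' 1 40 >/dev/null;python3 -c "
from h import *
kto(8,0,-10.6,0.0);snap('scene','p4',(340,150,400,200),12);snap('top','p4t',(250,130,320,200),8)"
```

```text
t 20.68 end slope mm [  5.    1.4 -10.8] end [ 0.566 -0.071  0.067] F slope [-4.5  0.4  0.6] w 0.0175
slide cm [-0.04  0.15 -0.29] up1cm [-0.839 -0.015 -0.543] slope+x 1cm [-0.037  0.034 -0.999]
```

```bash
cat >> h.py <<'E'
def needle(path,out=None):
    im=cv2.imread(path);g=cv2.cvtColor(im,cv2.COLOR_BGR2GRAY).astype(np.float32)
    c=proj("top",[0.6064,-0.0427,.100]) if False else np.array([279.7,161.2])
    # polar unwrap in world angle at z .101
    C=plane("top",c,.101);prof=[]
    for a in range(-90,91,5):
        th=YAW+np.radians(a);v=[]
        for rr in np.linspace(.007,.013,7):
            q=proj("top",C+rr*np.array([np.cos(th),np.sin(th),0]));v.append(cv2.getRectSubPix(g,(1,1),(float(q[0]),float(q[1])))[0,0])
        prof.append((a,int(np.mean(v))))
    print([p for p in prof if p[1]<175], "bg",int(np.median([p[1] for p in prof])))
E
python3 -c "
from h import *
for f in('top0','g6t_full','k7t_full','p1t_full','p4t_full'):print(f,end=' ');needle(f'pics/{f}.png')
import cv2
a=[cv2.resize(cv2.imread(f'pics/{f}.png')[148:175,265:295],None,fx=12,fy=12,interpolation=cv2.INTER_CUBIC) for f in('p1t_full','p4t_full')]
cv2.imwrite('pics/nd.png',np.hstack(a))"
```

```text
top0 [(0, 173), (5, 174), (10, 174), (15, 173), (20, 169), (25, 162), (30, 155), (35, 151), (40, 154), (45, 163), (50, 174)] bg 189
g6t_full [(20, 173), (25, 165), (30, 157), (35, 153), (40, 156), (45, 166)] bg 193
k7t_full [(25, 170), (30, 162), (35, 158), (40, 161), (45, 170)] bg 198
p1t_full [(20, 173), (25, 165), (30, 158), (35, 154), (40, 157), (45, 167)] bg 193
p4t_full [(40, 168), (45, 160), (50, 156), (55, 158), (60, 165)] bg 193
```

```bash
python3 -m jog '[{"slide":[0,0,0],"roll":0},{"slide":[0,0,0],"roll":0},{"slide":[0,0,-0.3],"roll":0},{"slide":[0,0,-0.6],"roll":0},{"slide":[0,0,-0.6],"roll":0}]' 1 60 >/dev/null;python3 -c "
from h import *
kto(8,0,-10.6,0.0);snap('scene','p5',(340,150,400,200),12);snap('top','p5t',(250,130,320,200),8);needle('pics/p5t_full.png')"
```

```text
t 21.20 end slope mm [ 12.7   1.2 -10.6] end [ 0.5721 -0.07    0.0716] F slope [-0.8 -0.1 -0.3] w 0.0177
slide cm [0.01 0.1  0.48] up1cm [-0.838 -0.014 -0.546] slope+x 1cm [-0.034  0.034 -0.999]
[(40, 167), (45, 157), (50, 150), (55, 150), (60, 156), (65, 167)] bg 191
```

```bash
python3 -c "
from h import *
a=[cv2.resize(cv2.imread(f'pics/{f}.png')[148:175,265:295],None,fx=12,fy=12,interpolation=cv2.INTER_CUBIC) for f in('p4t_full','p5t_full')]
cv2.imwrite('pics/nd2.png',np.hstack(a))
snap('top','p6t');snap('scene','p6',(340,165,375,195),20);needle('pics/p6t_full.png')
kto(8,0,-10.6,0.0)
"
```

```text
[(40, 167), (45, 157), (50, 150), (55, 149), (60, 155), (65, 166)] bg 191
t 21.40 end slope mm [ 11.3   1.4 -10.8] end [ 0.5711 -0.07    0.0706] F slope [-0.9 -0.3 -1.6] w 0.0178
slide cm [-0.02  0.13  0.33] up1cm [-0.839 -0.014 -0.545] slope+x 1cm [-0.036  0.034 -0.999]
```

```bash
python3 -c "
from h import *
im=cv2.imread('pics/p6.png');im2=cv2.resize(cv2.imread('pics/g6_full.png')[165:195,340:375],None,fx=20,fy=20,interpolation=cv2.INTER_CUBIC)
for I_ in(im,im2):
  q=np.array([(proj('scene',F(*c))-(340,165)+.5)*20-.5 for c in((-17,-7,0),(17,-7,0),(17,7,0),(-17,7,0))]).round().astype(int)
  cv2.polylines(I_,[q],True,(0,0,255),1)
  for s in(-1,1):
    q=np.array([(proj('scene',F(*c))-(340,165)+.5)*20-.5 for c in((s*21,-20,8.5),(s*21,40,8.5))]).round().astype(int);cv2.polylines(I_,[q],True,(0,255,0),1)
cv2.imwrite('pics/ov.png',cv2.resize(np.hstack([im,im2]),(800,343)))
p,M,s=tool();e=p+OFF;print(((proj('scene',e)-(340,165))+.5)*20)
im=cv2.resize(cv2.imread('pics/g6t_full.png')[167:197,275:310],None,fx=20,fy=20,interpolation=cv2.INTER_CUBIC)
q=np.array([(proj('top',F(*c))-(275,167)+.5)*20-.5 for c in((-17,-7,0),(17,-7,0),(17,7,0),(-17,7,0))]).round().astype(int)
cv2.polylines(im,[q],True,(0,0,255),1);cv2.imwrite('pics/ovt.png',im)
"
```

```text
[451.20127983 426.75521282]
```

```bash
python3 -m jog '[{"slide":[-0.8,0,-0.5],"roll":0},{"slide":[-2.1,0,-1.4],"roll":0},{"slide":[-2.1,0,-1.4],"roll":0},{"slide":[-2.1,0,-1.4],"roll":0}]' 1 60 >/dev/null;python3 -c "
from h import *
snap('top','p7t');snap('scene','p7',(340,145,375,195),12);needle('pics/p7t_full.png')
kto(-10.3,0,-10.6,0.0)
p=tool()[0];print(((proj('scene',p+OFF)-(340,145))+.5)*12,((proj('scene',p+OFF+[0,0,.062])-(340,145))+.5)*12)
"
```

```text
[(40, 166), (45, 155), (50, 148), (55, 148), (60, 154), (65, 165)] bg 190
t 21.83 end slope mm [25.4  1.2  9.2] end [ 0.5711 -0.0702  0.0951] F slope [-1.   0.2 -1.1] w 0.0174
slide cm [2.1  0.08 3.5 ] up1cm [-0.839 -0.015 -0.544] slope+x 1cm [-0.036  0.034 -0.999]
[275.00117835 405.21829351] [286.39432539 164.04752216]
```

```bash
cat >> h.py <<'E'
SLOT=frame(SLOT,YAW)(-1.5,0,0);F=frame(SLOT,YAW)
def endpix(uv):
    p,M,s=tool();C,d=ray("scene",uv);t=((p-C)@M[:,1])/(d@M[:,1]);e=C+t*d;print("end",e.round(4),"off",(e-p).round(4),"slope",inv(e).round(1));return e-p
E
python3 -c "
from h import *
endpix((359.5,177.3));endpix((362.6,159.0))
"
```

```text
end [ 0.5628 -0.0714  0.096 ] off [-0.0169 -0.003  -0.0923] slope [20.6  1.7 14.8]
end [ 0.5692 -0.0706  0.1542] off [-0.0105 -0.0022 -0.0341] slope [59.2  1.2 58.8]
```

```bash
cat >> h.py <<'E'
OFF=np.array([-.0169,-.003,-.0923])
E
python3 -c "
from h import *
kto(-11,0,-7,0.012)
"
```

```text
t 21.83 end slope mm [20.5  1.7 14.8] end [ 0.5628 -0.0714  0.096 ] F slope [-1.   0.2 -1.1] w 0.0174
slide cm [1.27 0.14 2.43] up1cm [-0.839 -0.015 -0.544] slope+x 1cm [-0.036  0.034 -0.999]
```

```bash
python3 -m jog '[{"slide":[0.3,0.1,1.2],"roll":0},{"slide":[1.1,0.1,2.4],"roll":0},{"slide":[1.3,0.1,2.4],"roll":0},{"slide":[1.3,0.1,2.4],"roll":0}]' 1 60 >/dev/null;python3 -c "
from h import *
kto(-11,0,-7,0.0);snap('scene','q1',(340,145,375,195),12)
p=tool()[0];print(((proj('scene',p+OFF)-(340,145))+.5)*12)
"
```

```text
t 22.17 end slope mm [-5.2  0.7  1.8] end [ 0.5497 -0.0751  0.0706] F slope [-1.2 -0.1 -1.4] w 0.0174
slide cm [0.9  0.09 0.55] up1cm [-0.84  -0.015 -0.542] slope+x 1cm [-0.039  0.033 -0.999]
[180.31896202 476.1710926 ]
```

```bash
sed -i 's/^OFF=np.array(\[-.0169,-.003,-.0923\])/OFF=np.array([-.0169,-.003,-.0938])/' h.py; python3 -c "
from h import *
kto(-11,0,-7,0.0)"
python3 -m jog '[{"slide":[0.4,0.1,0.2],"roll":0},{"slide":[0.8,0.1,0.5],"roll":0},{"slide":[0.8,0.1,0.5],"roll":0}]' 1 25 >/dev/null;python3 -c "
from h import *
kto(-11,0,-7,0.0);snap('scene','q2',(340,145,375,195),12);snap('top','q2t');needle('pics/q2t_full.png')
p,M,s=tool();print('back 1cm',-M.T@np.array([np.cos(YAW),np.sin(YAW),0]))
"
```

```text
t 22.22 end slope mm [-4.9  0.6  1. ] end [ 0.5504 -0.0751  0.0701] F slope [-0.8  0.5 -0.7] w 0.0177
slide cm [0.82 0.07 0.58] up1cm [-0.839 -0.015 -0.543] slope+x 1cm [-0.037  0.034 -0.999]
t 22.47 end slope mm [-10.9  -0.1  -7.5] end [ 0.5505 -0.0758  0.0597] F slope [-1.4 -0.  -2. ] w 0.0177
slide cm [-0.05 -0.01  0.01] up1cm [-0.84  -0.015 -0.542] slope+x 1cm [-0.038  0.034 -0.999]
[(40, 167), (45, 156), (50, 149), (55, 149), (60, 154), (65, 166)] bg 191
back 1cm [-0.54167131 -0.05170311  0.8389988 ]
```

```bash
python3 -m jog '[{"slide":[-0.45,0,0.7],"roll":0},{"slide":[-0.9,0,1.4],"roll":0},{"slide":[-1.35,-0.1,2.1],"roll":0},{"slide":[-1.8,-0.1,2.8],"roll":0},{"slide":[-1.8,-0.1,2.8],"roll":0}]' 1 25 >/dev/null;python3 -c "
from h import *
kto(-11,0,-7,0.0);snap('scene','q3',(330,145,375,195),12);snap('top','q3t');needle('pics/q3t_full.png')
"
```

```text
t 22.98 end slope mm [-38.5  -1.3  13.1] end [ 0.517  -0.084   0.0608] F slope [ 0.4 -0.9 -0.4] w 0.0176
slide cm [ 1.91  0.04 -2.82] up1cm [-0.839 -0.015 -0.544] slope+x 1cm [-0.037  0.033 -0.999]
[(40, 167), (45, 157), (50, 150), (55, 150), (60, 155), (65, 166)] bg 191
```

```bash
python3 -m jog '[{"slide":[-0.8,0,-0.3],"roll":0},{"slide":[-2,0,-0.8],"roll":0},{"slide":[-2,0,-0.8],"roll":0},{"slide":[-2,0,-0.8],"roll":0}]' 1 60 >/dev/null;python3 -c "
from h import *
kto(-11,0,-7,0.0);snap('scene','q4',(330,145,375,195),12);snap('top','q4t')
"
```

```text
t 23.42 end slope mm [-29.2  -1.5  32. ] end [ 0.5139 -0.0848  0.0816] F slope [-1.3 -0.7 -1.9] w 0.0176
slide cm [ 3.83  0.07 -1.96] up1cm [-0.839 -0.015 -0.544] slope+x 1cm [-0.037  0.033 -0.999]
```

```bash
python3 -c "
from h import *
p,M,s=tool()
P=[]
for u,v in((231,240),(257,400)):
    uv=((u+.5)/12-.5+330,(v+.5)/12-.5+145);P.append(endpix(uv))
d=P[1]-P[0];d/=np.linalg.norm(d);print(d, np.degrees(np.arctan2(np.hypot(d[0],d[1]),-d[2])))
piv=-.019*M[:,0];print('piv',piv)
e=piv+d*.109;print('end off',e,'perp',np.linalg.norm(np.cross(P[0]-piv,d)), 'slope',inv(p+e))
q=proj('scene',p+e);print((q-(330,145)+.5)*12)
q=proj('top',p+e);print(q)
"
```

```text
end [ 0.5337 -0.0801  0.131 ] off [ 0.0033  0.0016 -0.0434] slope [15.8 -0.9 60.8]
end [ 0.5402 -0.0777  0.0899] off [ 0.0098  0.0039 -0.0845] slope [-2.2  0.1 23.3]
[ 0.15531071  0.05669324 -0.98623753] 9.516674525424879
piv [-0.00990367 -0.00285093  0.01596213]
end off [ 0.0070252   0.00332863 -0.09153776] perp 0.003976817906743959 slope [-8.55896177  0.07784948 19.1488188 ]
[244.68878611 424.41130393]
[294.38600977 188.37719521]
```

```bash
cat >> h.py <<'E'
OFF=np.array([.0108,.0040,-.0909])
def axis_up(x,y,z,L,beta=25.5):
    b=np.radians(beta);return F(x+L*np.sin(b),y,z+L*np.cos(b))
def ka(x,y,z,L,beta=25.5):
    p,M,s=tool();e=p+OFF;t=axis_up(x,y,z,L,beta)
    print("t %.2f"%s["time"],"end slope",inv(e).round(1),"Fs",(inv(SLOT+np.array(s["ft_force"]))/1000).round(1),"slide cm",(M.T@(t-e)*100).round(2),"in1cm",(M.T@(axis_up(0,0,0,-1000,beta)-SLOT)).round(3),"w",round(s["width"],4))
E
python3 -c "
from h import *
ka(-9.7,0,-10.9,25)"
```

```text
t 23.52 end slope [-5.1 -0.  17.5] Fs [-0.2  0.6 -1. ] slide cm [ 0.56  0.04 -0.63] in1cm [0.918 0.024 0.396] w 0.0172
```

```bash
python3 -m jog '[{"slide":[0.6,0,-0.6],"roll":0},{"slide":[0.6,0,-0.6],"roll":0},{"slide":[0.6,0,-0.6],"roll":0}]' 1 60 >/dev/null;python3 -c "
from h import *
ka(-9.7,0,-10.9,0);snap('scene','q5',(340,150,380,195),14)
p=tool()[0];print((proj('scene',p+OFF)-(340,150)+.5)*14)"
```

```text
t 23.77 end slope [ 0.3  0.8 10.5] Fs [-0.9 -0.4 -1.2] slide cm [2.17 0.14 0.92] in1cm [0.918 0.024 0.395] w 0.0176
[205.35665245 443.49325695]
```

```bash
python3 -c "
from h import *
p=tool()[0];e=p+OFF;u=(axis_up(0,0,0,1000)-SLOT)
for L in(0,.062,.067): print(L,(proj('scene',e+u*L)-(340,150)+.5)*14)"
```

```text
0 [205.35665245 443.49325695]
0.062 [163.20266068 161.18035609]
0.067 [159.70205523 137.73616878]
```

```bash
python3 -m jog '[{"slide":[0.7,0.1,0.3],"roll":0},{"slide":[1.4,0.1,0.6],"roll":0},{"slide":[2.1,0.1,0.9],"roll":0},{"slide":[2.1,0.1,0.9],"roll":0}]' 1 60 >/dev/null;python3 -c "
from h import *
ka(-9.7,0,-10.9,0);snap('scene','q6',(340,150,380,195),14);snap('top','q6t');needle('pics/q6t_full.png')"
```

```text
t 24.15 end slope [-10.8   0.4 -11. ] Fs [-1.1  0.3 -0.7] slide cm [-0.02  0.05 -0.1 ] in1cm [0.919 0.024 0.393] w 0.0178
[(40, 168), (45, 159), (50, 151), (55, 150), (60, 155), (65, 166)] bg 192
```

```bash
python3 -m jog '[{"slide":[0,0,-0.4],"roll":0},{"slide":[0,0,-0.8],"roll":0},{"slide":[0,0,-1.2],"roll":0},{"slide":[0,0,-1.2],"roll":0}]' 1 60 >/dev/null;python3 -c "
from h import *
ka(7.5,0,-10.9,0);snap('scene','q7',(340,150,380,195),14);snap('top','q7t');needle('pics/q7t_full.png')"
```

```text
t 24.58 end slope [  0.5   1.2 -11. ] Fs [-8.2  0.4  1. ] slide cm [-0.05  0.15 -0.7 ] in1cm [0.92  0.025 0.39 ] w 0.0174
[(40, 169), (45, 161), (50, 156), (55, 158), (60, 164), (65, 174)] bg 193
```

```bash
python3 -c "
from h import *
im=cv2.imread('pics/q7.png');im2=cv2.imread('pics/q6.png')
for I_ in(im,im2):
  for z,col in((0,(0,0,255)),):
    q=np.array([(proj('scene',F(*c))-(340,150)+.5)*14-.5 for c in((-17,-7,z),(17,-7,z),(17,7,z),(-17,7,z))]).round().astype(int)
    cv2.polylines(I_,[q],True,col,1)
  q=np.array([(proj('scene',F(*c))-(340,150)+.5)*14-.5 for c in((21,-15,8.5),(21,30,8.5))]).round().astype(int);cv2.polylines(I_,[q],True,(0,255,0),1)
p,M,s=tool();e=inv(p+OFF);b=np.radians(25.5)
def edge(s,L): return F(e[0]+s*2.5*np.cos(b)+L*np.sin(b),e[1],e[2]-s*2.5*np.sin(b)+L*np.cos(b))
for s_ in(-1,1):
  q=np.array([(proj('scene',edge(s_,L))-(340,150)+.5)*14-.5 for L in(0,60)]).round().astype(int);cv2.polylines(im,[q],False,(255,0,255),1)
cv2.imwrite('pics/ov7.png',np.hstack([im[250:],im2[250:]])[:,:1120]);cv2.imwrite('pics/ov7.png',cv2.resize(np.hstack([im[150:],im2[150:]]),(800,343)))
a=cv2.resize(cv2.imread('pics/q7t_full.png')[148:175,265:295],None,fx=12,fy=12,interpolation=cv2.INTER_CUBIC)
b=cv2.resize(cv2.imread('pics/q6t_full.png')[148:175,265:295],None,fx=12,fy=12,interpolation=cv2.INTER_CUBIC)
cv2.imwrite('pics/nd3.png',np.hstack([b,a]))
"
python3 -m jog '[{"slide":[0,0.15,0],"roll":0},{"slide":[0,0.17,-0.3],"roll":0},{"slide":[0,0.18,-0.6],"roll":0},{"slide":[0,0.18,-0.6],"roll":0}]' 1 60 >/dev/null;python3 -c "
from h import *
ka(7.5,0,-10.9,0);snap('scene','q8',(340,150,380,195),14);snap('top','q8t');needle('pics/q8t_full.png')"
```

```text
t 25.02 end slope [  3.9   0.4 -11.9] Fs [-8.5  0.7  0.4] slide cm [-0.12  0.05 -0.35] in1cm [0.922 0.027 0.386] w 0.0177
[(40, 168), (45, 160), (50, 155), (55, 157), (60, 164), (65, 174)] bg 194
```

```bash
python3 -c "
from h import *
im=cv2.imread('pics/q8t_full.png')
cv2.imwrite('pics/q8c.png',cv2.resize(im[150:210,255:325],None,fx=10,fy=10,interpolation=cv2.INTER_CUBIC))
"
python3 -c "
from h import *
ey=F(0,1000,0)-SLOT
def onplane(uv,y):
    C,d=ray('scene',uv);P0=F(0,y,0);t=((P0-C)@ey)/(d@ey);return inv(C+t*d)
def px(u,v):return ((u+.5)/14-.5+340,(v+.5)/14-.5+150)
for u,v in((222,300),(232,380),(240,470)):
    print(u,v,onplane(px(u,v),-2).round(1))
p,M,s=tool();print(inv(p-.019*M[:,0]).round(1))
for c in((-17,0,0),(17,0,0),(17,-7,0),(17,7,0),(21,-15,8.5),(21,-15,0)):print(c,((proj('scene',F(*c))-(340,150)+.5)*14).round())
"
```

```text
222 300 [22.8 -2.  37.3]
232 380 [14.9 -2.  21.5]
240 470 [ 5.3 -2.   3.8]
[47.6 -2.2 88.1]
(-17, 0, 0) [163. 517.]
(17, 0, 0) [302. 461.]
(17, -7, 0) [291. 480.]
(17, 7, 0) [313. 443.]
(21, -15, 8.5) [273. 459.]
(21, -15, 0) [296. 494.]
```

```bash
python3 -m jog '[{"slide":[-0.1,0,0.5],"roll":0},{"slide":[-0.5,0,0.9],"roll":0},{"slide":[-0.5,0,0.4],"roll":0},{"slide":[-0.5,0,-0.1],"roll":0},{"slide":[-0.5,0,-0.4],"roll":0}]' 1 60 >/dev/null;python3 -c "
from h import *
ka(7.5,0,-10.9,0);snap('scene','r1',(340,150,380,195),14);snap('top','r1t');needle('pics/r1t_full.png')"
```

```text
t 25.53 end slope [10.1  0.2 -6.6] Fs [-1.  -0.2 -1.2] slide cm [0.44 0.03 0.24] in1cm [0.921 0.027 0.388] w 0.017
[(40, 168), (45, 159), (50, 153), (55, 153), (60, 159), (65, 169)] bg 191
```

```bash
cat >> h.py <<'E'
def line(pts,x0,y0,f,yy=-1):
    ey=F(0,1000,0)-SLOT;Q=[]
    for u,v in pts:
        C,d=ray('scene',((u+.5)/f-.5+x0,(v+.5)/f-.5+y0));P0=F(0,yy,0);t=((P0-C)@ey)/(d@ey);Q.append(inv(C+t*d))
    Q=np.array(Q);k=(Q[-1,0]-Q[0,0])/(Q[-1,2]-Q[0,2]);p,M,s=tool();piv=inv(p-.019*M[:,0])
    d=-np.array([k,0,1])/np.hypot(k,1);foot=Q[0]+((piv-Q[0])@d)*d;e=foot+109*d
    print("beta",np.degrees(np.arctan(k)).round(1),"pivot",piv.round(1),"perp",(np.linalg.norm((foot-piv)[[0,2]])*np.sign(foot[0]-piv[0])).round(1),"end",e.round(1),"x at z=0",(Q[0,0]-Q[0,2]*k).round(1));return e
E
python3 -c "
from h import *
line([(226,280),(259,465)],340,150,14)
line([(226,280),(243,375),(259,465)],340,150,14)
p,M,s=tool();print(inv(p+OFF))
"
python3 - <<'E'
import cv2
a=cv2.imread('pics/r1_full.png')[158:190,348:366]
cv2.imwrite('pics/r1z.png',cv2.resize(a,None,fx=18,fy=18,interpolation=cv2.INTER_CUBIC))
E
```

```text
beta 23.7 pivot [53.4 -2.3 93.1] perp -4.4 end [ 5.5 -1.  -4.9] x at z=0 7.7
beta 23.7 pivot [53.4 -2.3 93.1] perp -4.4 end [ 5.5 -1.  -4.9] x at z=0 7.7
[ 9.68513893  0.25544644 -6.87324142]
```

```bash
cat >> h.py <<'E'
OFF=np.array([.0045,.0027,-.0922])
E
python3 -m jog '[{"slide":[-0.6,0,-0.2],"roll":0},{"slide":[-1.2,0,0.4],"roll":0},{"slide":[-1.2,0,1.2],"roll":0},{"slide":[-1.2,0,1.2],"roll":0}]' 1 60 >/dev/null;python3 -c "
from h import *
ka(-8,0,-11,0,30.5)
p,M,s=tool();print(proj('scene',p+OFF))
snap('scene','r2',(340,150,380,195),14);"
```

```text
t 25.97 end slope [-9.6 -0.8  8.6] Fs [-1.   0.1 -0.9] slide cm [ 1.95  0.01 -0.26] in1cm [0.885 0.023 0.466] w 0.0175
[351.49930573 183.24601032]
```

```bash
cat >> h.py <<'E'
SLOT=frame(SLOT,YAW)(2,0,3);F=frame(SLOT,YAW)
OFF=np.array([.0058,.003,-.0922])
E
python3 -c "
from h import *
print(SLOT)
ka(-9,0,-11,15,29);ka(-9,0,-11,0,29)
im=cv2.imread('pics/r2.png')
q=np.array([(proj('scene',F(*c))-(340,150)+.5)*14-.5 for c in((-17,-7,0),(17,-7,0),(17,7,0),(-17,7,0))]).round().astype(int)
cv2.polylines(im,[q],True,(0,0,255),1)
for s in(-1,1):
    q=np.array([(proj('scene',F(*c))-(340,150)+.5)*14-.5 for c in((s*21,-20,8.5),(s*21,40,8.5))]).round().astype(int);cv2.polylines(im,[q],True,(0,255,0),1)
cv2.imwrite('pics/r2o.png',im)"
```

```text
[ 0.55491609 -0.07476589  0.07574424]
t 26.02 end slope [-9.9 -0.7  4.7] Fs [-0.7  0.7 -0.8] slide cm [ 0.22 -0.03 -0.83] in1cm [0.896 0.024 0.443] w 0.0178
t 26.02 end slope [-9.9 -0.7  4.7] Fs [-0.7  0.7 -0.8] slide cm [ 1.57  0.01 -0.16] in1cm [0.896 0.024 0.443] w 0.0178
```

```bash
cat >> h.py <<'E'
SLOT=np.array((.5580,-.0741,.0736));F=frame(SLOT,YAW)
E
python3 -c "
from h import *
ka(-9,0,-12,15,29);ka(-9,0,-12,0,29)"
```

```text
t 26.02 end slope [-11.2  -0.7   8.3] Fs [-0.7  0.7 -0.8] slide cm [ 0.67 -0.01 -0.99] in1cm [0.896 0.024 0.443] w 0.0178
t 26.02 end slope [-11.2  -0.7   8.3] Fs [-0.7  0.7 -0.8] slide cm [ 2.02  0.03 -0.32] in1cm [0.896 0.024 0.443] w 0.0178
```

```bash
python3 -m jog '[{"slide":[0.6,0,-1],"roll":0},{"slide":[1.3,0,-0.7],"roll":0},{"slide":[2,0,-0.3],"roll":0},{"slide":[2,0,-0.3],"roll":0}]' 1 60 >/dev/null;python3 -c "
from h import *
ka(-9,0,-12,0,29);snap('top','s1t');needle('pics/s1t_full.png')"
for i in 1 2; do python3 -m jog '[{"slide":[0,0,-0.3],"roll":0},{"slide":[0,0,-0.3],"roll":0}]' 1 60 >/dev/null;python3 -c "
from h import *
ka(-9,0,-12,0,29);snap('top','s2t');needle('pics/s2t_full.png')"; done
```

```text
t 26.35 end slope [-10.6   0.6 -12.7] Fs [-1.2 -0.5 -0.4] slide cm [-0.08  0.06 -0.15] in1cm [0.897 0.025 0.441] w 0.0176
[(55, 171), (60, 164), (65, 161), (70, 160), (75, 159), (80, 170)] bg 191
t 26.57 end slope [ -7.2   0.7 -12.7] Fs [-0.7  0.1 -0.8] slide cm [-0.07  0.06  0.18] in1cm [0.897 0.024 0.441] w 0.0173
[(55, 170), (60, 164), (65, 161), (70, 161), (75, 160), (80, 170)] bg 191
t 26.78 end slope [ -3.5   0.8 -12.7] Fs [-1.6  0.1 -2.7] slide cm [-0.04  0.05  0.56] in1cm [0.897 0.024 0.442] w 0.0176
[(55, 170), (60, 164), (65, 161), (70, 161), (75, 160), (80, 170)] bg 191
```

```bash
for i in 1 2 3; do python3 -m jog '[{"slide":[0,0.01,-0.3],"roll":0},{"slide":[0,0.01,-0.3],"roll":0}]' 1 60 >/dev/null;python3 -c "
from h import *
ka(-9,0,-12,0,29);snap('top','s3t');needle('pics/s3t_full.png')"; done; python3 -c "
from h import *
snap('scene','s3',(340,150,380,195),14)"
```

```text
t 27.00 end slope [ -0.8   0.8 -12.9] Fs [-2.5  0.1  0.3] slide cm [-0.05  0.05  0.82] in1cm [0.897 0.024 0.441] w 0.0177
[(55, 167), (60, 160), (65, 158), (70, 160), (75, 162), (80, 173)] bg 191
t 27.22 end slope [  0.9   0.9 -13.3] Fs [-5.9 -0.4  0.7] slide cm [-0.08  0.06  1.  ] in1cm [0.898 0.025 0.439] w 0.0177
[(55, 164), (60, 155), (65, 153), (70, 156), (75, 159), (80, 172)] bg 191
t 27.43 end slope [  2.2   1.  -13.8] Fs [-7.1 -0.8  2.6] slide cm [-0.12  0.05  1.13] in1cm [0.899 0.025 0.436] w 0.0173
[(55, 164), (60, 155), (65, 153), (70, 155), (75, 158), (80, 171)] bg 190
```

```bash
python3 - <<'E'
import cv2,numpy as np
def z(f,x0=348,y0=172,x1=368,y1=192):
    a=cv2.imread(f'pics/{f}.png')[y0:y1,x0:x1].astype(np.float32)
    a=cv2.resize(a,None,fx=20,fy=20,interpolation=cv2.INTER_LANCZOS4)
    return np.clip((a-60)*1.5,0,255).astype(np.uint8)
cv2.imwrite('pics/zz.png',np.hstack([z('g6_full'),z('s3_full')]))
def t(f):
    a=cv2.imread(f'pics/{f}.png')[170:194,282:306].astype(np.float32)
    a=cv2.resize(a,None,fx=20,fy=20,interpolation=cv2.INTER_LANCZOS4)
    return np.clip((a-60)*1.5,0,255).astype(np.uint8)
cv2.imwrite('pics/zt.png',t('g6t_full'))
E
python3 -c "
from h import *
yaw=YAW;ex=np.array([np.cos(yaw),np.sin(yaw),0])
for z in(.071,.0738,.0765): 
    P=plane('top',(293.3,180.9),z);print('top slot',P,P@ex)
print('orig',np.array([.5587,-.0740,.0738])@ex, 'now',SLOT@ex)
# signed pixel distance of edge points to projected lines for candidates
def dist(S,pt,x,zz):
    G=frame(S,yaw);a=proj('scene',G(x,-10,zz));b=proj('scene',G(x,40,zz));d=(b-a)/np.linalg.norm(b-a);v=np.array(pt)-a;return d[0]*v[1]-d[1]*v[0]
def tp(S,pt,x,zz):
    G=frame(S,yaw);a=proj('top',G(x,-10,zz));b=proj('top',G(x,40,zz));d=(b-a)/np.linalg.norm(b-a);v=np.array(pt)-a;return d[0]*v[1]-d[1]*v[0]
c=lambda u,v:(348+(u+.5)/20-.5,172+(v+.5)/20-.5)
t=lambda u,v:(282+(u+.5)/20-.5,170+(v+.5)/20-.5)
obs=[('s',c(300,110),21,8.5),('s',c(60,135),-27,8.5),('s',c(88,190),-21,0),('t',t(245,115),21,8.5),('t',t(245,60),27,0),('t',t(245,375),-21,0),('t',t(245,430),-27,8.5)]
from scipy.optimize import least_squares
f=lambda q:[ (dist if o[0]=='s' else tp)((.5587+q[0]*ex[0],-.0740+q[0]*ex[1],.0738+q[1]),*o[1:]) for o in obs]
r_=least_squares(f,[0,0]);print(r_.x*1000,np.round(f(r_.x),2),np.round(f([0,0]),2))
"
```

```text
top slot [ 0.55815147 -0.07449411  0.071     ] 0.5314481918766973
top slot [ 0.55786051 -0.07473275  0.0738    ] 0.5311148825260671
top slot [ 0.55757994 -0.07496286  0.0765    ] 0.5307934770808166
orig 0.5320855244379986 now 0.5313797897410277
[-2.21533895  4.64479757] [ 0.78  0.12 -0.97  0.04 -0.86 -0.01  0.87] [-0.65 -1.3  -2.38 -0.58 -1.46 -0.66  0.21]
```

```bash
python3 -c "
from h import *
for S in((.5580,-.0741,.0736),(.5575,-.0749,.0765)):
  G=frame(S,YAW)
  for c in((-17,-7,0),(-17,7,0),(0,-7,0),(0,7,0),(17,-7,0),(17,7,0),(21,0,8.5)):print(c,((proj('scene',G(*c))-(348,172)+.5)*20).round(),end=' ')
  print()
p,M,s=tool();print(inv(p-.019*M[:,0]),inv(p+OFF))
line([(560-0,0),(592,230)],348-20,172,20)
line([(185,0),(192,230)],348,172,20)
"
```

```text
(-17, -7, 0) [ 78. 321.] (-17, 7, 0) [110. 268.] (0, -7, 0) [177. 281.] (0, 7, 0) [209. 228.] (17, -7, 0) [279. 240.] (17, 7, 0) [309. 187.] (21, 0, 8.5) [285. 154.] 
(-17, -7, 0) [ 72. 305.] (-17, 7, 0) [104. 252.] (0, -7, 0) [172. 265.] (0, 7, 0) [203. 212.] (17, -7, 0) [273. 224.] (17, 7, 0) [304. 171.] (21, 0, 8.5) [280. 137.] 
[50.843444   -1.66650625 84.27460003] [  2.05300726   0.95806245 -13.8086944 ]
beta 25.8 pivot [50.8 -1.7 84.3] perp -8.2 end [ -4.1  -1.  -10.2] x at z=0 0.9
beta 31.5 pivot [50.8 -1.7 84.3] perp 1.0 end [-5.2 -1.  -9.2] x at z=0 0.4
```

```bash
python3 -c "
from h import *
p,M,s=tool();f=np.array(s['ft_force']);t=np.array(s['torque']);print(f,t)
ey=F(0,1000,0)-SLOT
print('tau_y',t@ey,'r perp to F', np.cross(f,t)/(f@f))
R=np.cross(f,t)/(f@f)
print('closest pt on line rel TCP',R, 'slope', inv(p+R), 'fdir slope',inv(SLOT+f/np.linalg.norm(f)/1000))
"
```

```text
[-7.02426973 -1.63763568 -3.12114179] [-0.97157033  2.93543938  0.00972209]
tau_y 3.071471323558783 r perp to F [ 0.14808043  0.05020258 -0.3596025 ]
closest pt on line rel TCP [ 0.14808043  0.05020258 -0.3596025 ] slope [ -29.35404006   18.32724519 -318.255425  ] fdir slope [-0.97934212 -0.02279905  0.20092089]
```

```bash
cat >> h.py <<'E'
def pv(*targets,y=0):
    p,M,s=tool();P=p-.019*M[:,0];print("t %.2f pivot"%s["time"],inv(P).round(1),"Fs",(inv(SLOT+np.array(s["ft_force"]))/1000).round(1),"w",round(s["width"],4),"tx",M[:,0].round(3),"ty",M[:,1].round(3))
    for x,z in targets: print((x,z),"slide",(M.T@(F(x,y,z)-P)*100).round(2))
E
python3 -c "
from h import *
pv((57,95),(47,94),(45,87),(41,86),(22,95.6),(4,101),(-8,102.5))"
```

```text
t 27.53 pivot [50.8 -1.7 84.3] Fs [-7.7 -0.2  1.6] w 0.0178 tx [ 0.506  0.151 -0.849] ty [ 0.256 -0.967 -0.02 ]
(57, 95) slide [-1.1  -0.2  -0.56]
(47, 94) slide [-0.94 -0.23  0.43]
(45, 87) slide [-0.23 -0.2   0.59]
(41, 86) slide [-0.11 -0.21  0.99]
(22, 95.6) slide [-0.96 -0.32  2.93]
(4, 101) slide [-1.4  -0.4   4.76]
(-8, 102.5) slide [-1.48 -0.45  5.96]
```

```bash
python3 -m jog '[{"slide":[-1.1,0,-0.5],"roll":0},{"slide":[-1,0,0.4],"roll":0},{"slide":[-0.6,0,0.7],"roll":0},{"slide":[-0.25,0,0.7],"roll":0},{"slide":[-0.25,0,0.8],"roll":0}]' 1 60 >/dev/null; python3 -c "
from h import *
pv((41,86),(31,91),(22,95.6),(4,101),(-8,102.5),y=-2);snap('scene','u1',(335,150,375,195),14)"
```

```text
t 27.95 pivot [42.4 -1.7 86.4] Fs [-1.   0.7 -0.6] w 0.0175 tx [ 0.506  0.151 -0.849] ty [ 0.256 -0.967 -0.02 ]
(41, 86) slide [0.04 0.02 0.14]
(31, 91) slide [-0.4  -0.03  1.16]
(22, 95.6) slide [-0.81 -0.09  2.09]
(4, 101) slide [-1.24 -0.17  3.91]
(-8, 102.5) slide [-1.33 -0.22  5.12]
```

Inserted shallow. Now rotate the key about the slot's lower edge, with lower grip.

```bash
python3 -m jog '[{"slide":[-0.4,0,1.1],"roll":0},{"slide":[-0.8,0,2.1],"roll":0},{"slide":[-1.05,0,3],"roll":0},{"slide":[-1.25,0,3.9],"roll":0},{"slide":[-1.3,0,4.5],"roll":0}]' 1 25 >/dev/null; python3 -m jog '[{"slide":[-0.05,0,0.6],"roll":0},{"slide":[-0.05,0,0.9],"roll":0},{"slide":[-0.05,0,0.9],"roll":0}]' 1 25 >/dev/null;  python3 -c "
from h import *
pv((41,86),(-8,102.5),y=-2);snap('scene','u2',(330,150,370,195),14);print(tool()[2]['joint_positions'].round(2))"
```

```text
t 28.67 pivot [-12.2  -4.7 103.8] Fs [ 1.2 -0.3  0.4] w 0.0177 tx [ 0.507  0.151 -0.849] ty [ 0.254 -0.967 -0.021]
(41, 86) slide [ 1.49 -0.02 -5.41]
(-8, 102.5) slide [ 0.12 -0.25 -0.43]
[-0.37 -0.22  0.62  2.31 -0.3   0.55 -0.83]
```

```bash
python3 -m jog '[{"slide":[-1,0,0],"roll":0},{"slide":[-3,0,0],"roll":-7},{"slide":[-3,0,0],"roll":-14},{"slide":[-3,0,0],"roll":-21},{"slide":[-3,0,0],"roll":-28}]' 1 60 >/dev/null;  python3 -m jog '[{"slide":[0,0,0],"roll":-7},{"slide":[0,0,0],"roll":-14},{"slide":[0,0,0],"roll":-21},{"slide":[0,0,0],"roll":-28},{"slide":[0,0,0],"roll":-35}]' 1 60 >/dev/null; python3 -c "
from h import *
pv((-8,102.5),y=-2)"
```

```text
t 29.55 pivot [-11.9  -5.8 133.1] Fs [-0.2 -0.  -1. ] w 0.0171 tx [ 0.503  0.151 -0.851] ty [ 0.853 -0.243  0.461]
(-8, 102.5) slide [ 3.05  0.42 -0.45]
```

```bash
python3 -m jog '[{"slide":[0,0,0],"roll":-7},{"slide":[0,0,0],"roll":-14},{"slide":[0,0,0],"roll":-21},{"slide":[0,0,0],"roll":-25},{"slide":[0,0,0],"roll":-25}]' 1 60 >/dev/null; python3 -c "
from h import *
pv((0,90),y=-2);snap('scene','u3',(320,140,380,195),12);snap('top','u3t');needle('pics/u3t_full.png')
p,M,s=tool();e=p+.09*M[:,0];print(inv(e),(proj('scene',e)-(320,140)+.5)*12)"
```

```text
t 29.97 pivot [-12.6  -5.5 132.9] Fs [ 0.3  0.6 -1. ] w 0.0176 tx [ 0.502  0.151 -0.852] ty [0.831 0.188 0.523]
(0, 90) slide [ 4.21  1.52 -0.12]
[(55, 169), (60, 162), (65, 160), (70, 159), (75, 159), (80, 169)] bg 189
[-18.9377733   -0.41131265  24.24794362] [329.09653163 479.68699936]
```

```bash
cat >> h.py <<'E'
def kp(*T):
    p,M,s=tool();e=p+.09*M[:,0];print("t %.2f end"%s["time"],inv(e).round(1),"Fs",(inv(SLOT+np.array(s["ft_force"]))/1000).round(1),"w",round(s["width"],4))
    for x,y,z in T: print((x,y,z),"slide",(M.T@(F(x,y,z)-e)*100).round(2))
E
python3 -c "
from h import *
kp((-8.5,0,8))"
```

```text
t 30.07 end [-18.9  -0.4  24.2] Fs [-0.5 -0.7 -2.3] w 0.0175
(-8.5, 0, 8) slide [1.56 1.14 0.04]
```

```bash
python3 -m jog '[{"slide":[0.6,1.1,0],"roll":0},{"slide":[1.5,1.1,0],"roll":0},{"slide":[1.5,1.1,0],"roll":0}]' 1 60 >/dev/null; python3 -c "
from h import *
kp((-8.5,0,-10));snap('scene','u4',(340,150,380,195),14)
p,M,s=tool();e=p+.09*M[:,0];print((proj('scene',e)-(340,150)+.5)*14)"
```

```text
t 30.32 end [-9.6  0.6  7.8] Fs [-1.9  1.1 -0.6] w 0.0179
(-8.5, 0, -10) slide [1.77 0.22 0.15]
[185.46656421 467.34552803]
```

```bash
cat h.py | tail -60; python3 - <<'E'
from h import *
rep(); kp((-8.5,0,-10))
E
```

```text
def ln(pts,col):
            p=np.array([(proj(n,F(*q))-(x0,y0)+.5)*8-.5 for q in pts]).round().astype(int);cv2.polylines(im,[p],False,col,1)
        for sx in(-15,15): ln([(sx,gy-9,8),(sx,gy-9,33),(sx,gy+9,33),(sx,gy+9,8)],(0,255,0))
        for sx in(-27,-21,21,27): ln([(sx,-20,8.5),(sx,60,8.5)],(0,0,255))
        ln([(-20,-20,3),(-20,0,3),(20,0,3),(20,-20,3)],(255,255,0))
        ln([(-3,0,3),(3,0,3)],(255,0,255));ln([(0,-3,3),(0,3,3)],(255,0,255))
        cv2.imwrite(f"pics/{tag}_{n}.png",im)
from scipy.spatial.transform import Rotation as Ro
def tool():
    s=r.read_state();return np.array(s["ee_pos"]),Ro.from_quat(s["eef_rot"]).as_matrix(),s
def rep():
    p,M,s=tool();print("t %.2f p"%s["time"],p.round(4),"tx",M[:,0].round(3),"ty",M[:,1].round(3),"tz",M[:,2].round(3),"F",np.round(s["ft_force"],1),"w %.4f"%s["width"]);return p,M,s
def to(tgt):
    p,M,s=rep();print("slide cm",(M.T@(np.asarray(tgt)-p)*100).round(2))
SLOT=(0.5587,-0.0740,0.0738);YAW=np.radians(11.7);F=frame(SLOT,YAW)
SLOT=np.array((0.5562,-0.0745,0.0730));F=frame(SLOT,YAW)
OFF=np.array([-.0086,-.0018,-.0932])
def
[... 2592 characters left out ...]
time"],inv(P).round(1),"Fs",(inv(SLOT+np.array(s["ft_force"]))/1000).round(1),"w",round(s["width"],4),"tx",M[:,0].round(3),"ty",M[:,1].round(3))
    for x,z in targets: print((x,z),"slide",(M.T@(F(x,y,z)-P)*100).round(2))
def kp(*T):
    p,M,s=tool();e=p+.09*M[:,0];print("t %.2f end"%s["time"],inv(e).round(1),"Fs",(inv(SLOT+np.array(s["ft_force"]))/1000).round(1),"w",round(s["width"],4))
    for x,y,z in T: print((x,y,z),"slide",(M.T@(F(x,y,z)-e)*100).round(2))
t 30.37 p [ 0.5003 -0.0896  0.1514] tx [ 0.5    0.151 -0.853] ty [0.834 0.181 0.521] tz [ 0.233 -0.972 -0.035] F [-0.2 -0.1 -1.5] w 0.0178
t 30.37 end [-9.9  0.7  8.2] Fs [-1.1 -0.  -1. ] w 0.0178
(-8.5, 0, -10) slide [1.8  0.26 0.15]
```

```bash
python3 -m jog '[{"slide":[0.6,0.2,0.12],"roll":0},{"slide":[1.1,0.2,0.15],"roll":0},{"slide":[1.6,0.2,0.15],"roll":0},{"slide":[1.85,0.2,0.15],"roll":0},{"slide":[1.85,0.2,0.15],"roll":0}]' 1 60
python3 - <<'E'
from h import *
kp((6,0,-10.5))
snap("top","i1t",(250,130,90,70),6)
needle("pics/i1t_full.png")
E
```

```text
time: 30.78
ee_pos: [0.5113, -0.0878, 0.136]
eef_rot: [0.582, 0.424, -0.267, 0.641]
ft_force: [-0.4, 0.0, -2.1]
width: 0.0175
t 30.78 end [ -9.7   0.3 -10.8] Fs [-1.5  0.1 -1.5] w 0.0175
(6, 0, -10.5) slide [-0.13  1.57  0.03]Traceback (most recent call last):
  File "<stdin>", line 3, in <module>
  File "h.py", line 18, in snap
    if box: im=cv2.resize(im[box[1]:box[3],box[0]:box[2]],None,fx=f,fy=f,interpolation=cv2.INTER_CUBIC)
               ~~~~~~~~~~^^^^^^^^^^^^^^^^^^^^^^^^^^^^^^^^^^^^^^^^^^^^^^^^^^^^^^^^^^^^^^^^^^^^^^^^^^^^^^
cv2.error: OpenCV(4.12.0) /io/opencv/modules/imgproc/src/resize.cpp:4208: error: (-215:Assertion failed) !ssize.empty() in function 'resize'
```

```bash
grep -n "def snap" -A8 h.py
```

```text
16:def snap(n,name,box=None,f=1):
17-    im=cv2.cvtColor(r.camera(n),cv2.COLOR_RGB2BGR);cv2.imwrite(f"pics/{name}_full.png",im)
18-    if box: im=cv2.resize(im[box[1]:box[3],box[0]:box[2]],None,fx=f,fy=f,interpolation=cv2.INTER_CUBIC)
19-    cv2.imwrite(f"pics/{name}.png",im)
20-def frame(slot,yaw):
21-    a=np.radians(35);ex=np.array([np.cos(yaw),np.sin(yaw),0]);ey=np.array([-np.sin(yaw),np.cos(yaw),0]);ez=np.array([0,0,1.])
22-    xs=np.cos(a)*ex+np.sin(a)*ez;n=-np.sin(a)*ex+np.cos(a)*ez
23-    return lambda x,y,z: np.asarray(slot)+(x*xs+y*ey+z*n)/1000
24-def overlay(slot,yaw,gy,tag,src=("pics/scene0.png","pics/top0.png")):
```

```bash
python3 - <<'E'
from h import *
needle("pics/i1t_full.png")
im=cv2.imread("pics/i1t_full.png");cv2.imwrite("pics/i1t.png",cv2.resize(im[125:205,230:330],None,fx=6,fy=6,interpolation=2))
E
```

```text
[(55, 169), (60, 163), (65, 160), (70, 159), (75, 158), (80, 169)] bg 189
```

```bash
python3 -m jog '[{"slide":[0,0.4,0.02],"roll":0},{"slide":[0,0.8,0.02],"roll":0},{"slide":[0,1.2,0.02],"roll":0},{"slide":[-0.1,1.6,0.02],"roll":0},{"slide":[-0.1,1.6,0.02],"roll":0}]' 1 60
python3 - <<'E'
from h import *
kp((7,0,-10.5))
snap("top","i2t",(230,125,330,205),6)
needle("pics/i2t_full.png")
E
```

```text
time: 31.25
ee_pos: [0.5251, -0.0852, 0.1463]
eef_rot: [0.582, 0.423, -0.266, 0.642]
ft_force: [0.6, -0.6, -1.2]
width: 0.0172
t 31.25 end [  7.8  -0.  -10.4] Fs [-0.3 -0.7 -1.2] w 0.0172
(7, 0, -10.5) slide [ 0.02 -0.08 -0.  ]
[(35, 174), (40, 166), (45, 158), (50, 152), (55, 152), (60, 157), (65, 167)] bg 189
```

View pics/i2t.png

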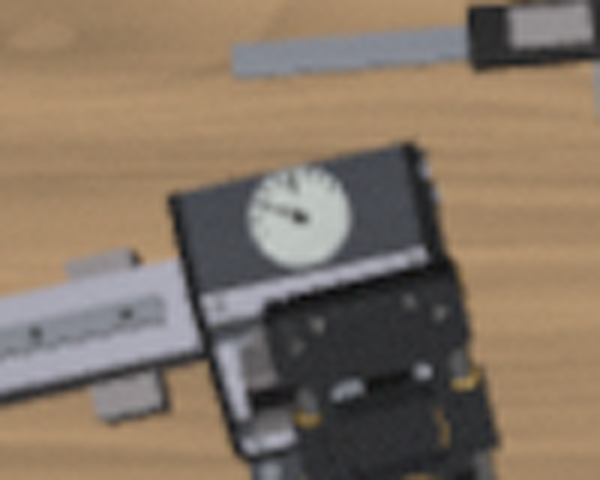

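```bash
python3 -m jog '[{"slide":[-0.7,0,0],"roll":0},{"slide":[-1.4,-0.1,0],"roll":0},{"slide":[-1.4,-0.9,0],"roll":0},{"slide":[-1.4,-1.72,0],"roll":0},{"slide":[-1.4,-1.72,0],"roll":0}]' 1 60
python3 - <<'E'
from h import *
kp((-9.7,0,-10.8))
snap("top","i3t",(230,125,330,205),6)
needle("pics/i3t_full.png")
E
```

```text
time: 31.72
ee_pos: [0.5018, -0.0906, 0.1476]
eef_rot: [0.582, 0.424, -0.266, 0.641]
ft_force: [0.0, -0.7, -1.9]
width: 0.0178
t 31.72 end [-11.1  -0.6   4.4] Fs [-1.2 -0.6 -1.5] w 0.0178
(-9.7, 0, -10.8) slide [1.51 0.23 0.01]
[(40, 167), (45, 158), (50, 152), (55, 152), (60, 158), (65, 168)] bg 190
```

```bash
python3 -m jog '[{"slide":[0.3,0.2,0.02],"roll":0},{"slide":[0.8,0.2,0.0],"roll":0},{"slide":[1.3,0.2,0.0],"roll":0},{"slide":[1.52,0.2,0.0],"roll":0},{"slide":[1.52,0.2,0.0],"roll":0}]' 1 60
python3 - <<'E'
from h import *
kp((7.5,0,-10.5))
snap("top","i4t",(230,125,330,205),6)
needle("pics/i4t_full.png")
E
```

```text
time: 32.18
ee_pos: [0.5119, -0.0875, 0.1356]
eef_rot: [0.582, 0.424, -0.267, 0.641]
ft_force: [-0.5, -0.2, -2.1]
width: 0.0178
t 32.18 end [ -9.5   0.5 -11.5] Fs [-1.6 -0.1 -1.4] w 0.0178
(7.5, 0, -10.5) slide [-0.21  1.69  0.05]
[(40, 166), (45, 157), (50, 151), (55, 151), (60, 157), (65, 167)] bg 190
```

```bash
python3 -m jog '[{"slide":[0,0.4,0.04],"roll":0},{"slide":[0,0.8,0.04],"roll":0},{"slide":[0,1.2,0.04],"roll":0},{"slide":[-0.1,1.65,0.04],"roll":0},{"slide":[-0.1,1.65,0.04],"roll":0}]' 1 60
python3 -m jog '[{"slide":[-0.7,0,0],"roll":0},{"slide":[-1.4,-0.1,0],"roll":0},{"slide":[-1.4,-0.9,0],"roll":0},{"slide":[-1.4,-1.68,0],"roll":0},{"slide":[-1.4,-1.68,0],"roll":0}]' 1 60
python3 - <<'E'
from h import *
kp((-9.6,0.3,-11))
snap("top","i5t",(230,125,330,205),6)
needle("pics/i5t_full.png")
E
```

```text
time: 32.65
ee_pos: [0.5258, -0.085, 0.1458]
eef_rot: [0.582, 0.424, -0.266, 0.641]
ft_force: [-2.5, -0.3, -0.9]
width: 0.0177
time: 33.07
ee_pos: [0.5032, -0.0903, 0.1476]
eef_rot: [0.582, 0.424, -0.267, 0.641]
ft_force: [-0.3, 1.1, -2.3]
width: 0.0177
t 33.07 end [-10.1  -0.5   3.5] Fs [-1.4  1.2 -1.9] w 0.0177
(-9.6, 0.3, -11) slide [ 1.45  0.15 -0.01]
[(15, 174), (20, 170), (25, 162), (30, 155), (35, 152), (40, 155), (45, 165)] bg 192
```

2 clicks to go.

```bash
python3 -m jog '[{"slide":[0.3,0.13,0.0],"roll":0},{"slide":[0.8,0.13,0.0],"roll":0},{"slide":[1.3,0.13,0.0],"roll":0},{"slide":[1.45,0.13,0.0],"roll":0},{"slide":[1.45,0.13,0.0],"roll":0}]' 1 60
python3 - <<'E'
from h import *
kp((7.5,0,-10.5))
snap("top","i6t",(230,125,330,205),6)
needle("pics/i6t_full.png")
E
```

```text
time: 33.53
ee_pos: [0.5122, -0.0874, 0.1358]
eef_rot: [0.581, 0.424, -0.267, 0.641]
ft_force: [0.4, -0.9, -1.6]
width: 0.0175
t 33.53 end [ -9.2   0.5 -11.5] Fs [-0.7 -0.9 -1.4] w 0.0175
(7.5, 0, -10.5) slide [-0.22  1.66  0.05]
[(20, 171), (25, 164), (30, 156), (35, 152), (40, 156), (45, 165)] bg 192
```

```bash
python3 -m jog '[{"slide":[0,0.4,0.04],"roll":0},{"slide":[0,0.8,0.04],"roll":0},{"slide":[0,1.2,0.04],"roll":0},{"slide":[-0.1,1.65,0.04],"roll":0},{"slide":[-0.1,1.65,0.04],"roll":0}]' 1 60
python3 -m jog '[{"slide":[-0.7,0,0],"roll":0},{"slide":[-1.4,-0.1,0],"roll":0},{"slide":[-1.4,-0.9,0],"roll":0},{"slide":[-1.4,-1.68,0],"roll":0},{"slide":[-1.4,-1.68,0],"roll":0}]' 1 60
python3 - <<'E'
from h import *
kp((-9.6,0.3,-11))
snap("top","i7t",(230,125,330,205),6)
needle("pics/i7t_full.png")
E
```

```text
time: 34.0
ee_pos: [0.5261, -0.0849, 0.1459]
eef_rot: [0.581, 0.424, -0.267, 0.641]
ft_force: [-2.4, -1.0, -2.7]
width: 0.0179
time: 34.42
ee_pos: [0.5035, -0.0903, 0.1477]
eef_rot: [0.581, 0.425, -0.267, 0.64]
ft_force: [-1.1, -0.4, -1.8]
width: 0.0178
t 34.42 end [-9.8 -0.5  3.5] Fs [-1.9 -0.1 -0.8] w 0.0178
(-9.6, 0.3, -11) slide [ 1.45  0.12 -0.01]
[(-5, 172), (0, 166), (5, 159), (10, 152), (15, 148), (20, 150), (25, 158), (30, 168)] bg 193
```

One click left.

```bash
python3 -m jog '[{"slide":[0.3,0.1,0.0],"roll":0},{"slide":[0.8,0.1,0.0],"roll":0},{"slide":[1.3,0.1,0.0],"roll":0},{"slide":[1.45,0.1,0.0],"roll":0},{"slide":[1.45,0.1,0.0],"roll":0}]' 1 60
python3 - <<'E'
from h import *
kp((7.5,0,-10.5))
snap("top","i8t",(230,125,330,205),6)
needle("pics/i8t_full.png")
E
```

```text
time: 34.88
ee_pos: [0.5123, -0.0874, 0.1358]
eef_rot: [0.581, 0.425, -0.267, 0.641]
ft_force: [1.7, 0.1, -1.3]
width: 0.0176
t 34.88 end [ -9.2   0.5 -11.6] Fs [ 0.6 -0.2 -2. ] w 0.0176
(7.5, 0, -10.5) slide [-0.22  1.66  0.06]
[(-5, 172), (0, 165), (5, 158), (10, 152), (15, 148), (20, 150), (25, 158), (30, 168)] bg 193
```

```bash
python3 -m jog '[{"slide":[0,0.4,0.04],"roll":0},{"slide":[0,0.8,0.04],"roll":0},{"slide":[0,1.2,0.04],"roll":0},{"slide":[-0.1,1.65,0.04],"roll":0},{"slide":[-0.1,1.65,0.04],"roll":0}]' 1 60
python3 -m jog '[{"slide":[-0.7,0,0],"roll":0},{"slide":[-1.4,-0.1,0],"roll":0},{"slide":[-3,-0.1,0],"roll":0},{"slide":[-6,-0.1,0],"roll":0},{"slide":[-8,-0.1,0],"roll":0}]' 1 60
python3 - <<'E'
from h import *
rep();kp((-9.6,0.3,-11))
snap("top","i9t",(230,125,330,205),6)
needle("pics/i9t_full.png")
E
```

```text
time: 35.35
ee_pos: [0.5261, -0.0849, 0.1459]
eef_rot: [0.581, 0.425, -0.267, 0.641]
ft_force: [-2.6, 0.2, -1.5]
width: 0.0178
time: 35.77
ee_pos: [0.4856, -0.0976, 0.2161]
eef_rot: [0.581, 0.424, -0.266, 0.641]
ft_force: [0.5, -0.9, -0.9]
width: 0.0174
t 35.77 p [ 0.4856 -0.0976  0.2161] tx [ 0.499  0.151 -0.854] ty [0.835 0.182 0.52 ] tz [ 0.234 -0.972 -0.035] F [ 0.5 -0.9 -0.9] w 0.0174
t 35.77 end [13.9 -4.2 70.5] Fs [-0.3 -0.9 -0.9] w 0.0174
(-9.6, 0.3, -11) slide [ 8.29 -1.82 -0.08]
[(-10, 170), (-5, 152), (0, 143), (5, 148), (10, 156), (15, 165)] bg 193
```

View pics/i9t.png

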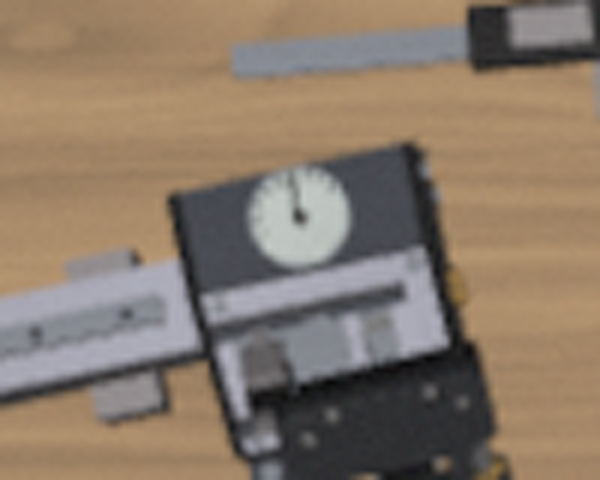

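```bash
python3 -m jog '[{"slide":[-4,0,0],"roll":7},{"slide":[-8,0,0],"roll":14},{"slide":[-8,0,3],"roll":21},{"slide":[-8,0,6.5],"roll":28},{"slide":[-8,0,10],"roll":35}]' 1 60
cat >> h.py <<'E'
DK=lambda M:M[:,0]
HOLE=np.array([.460,-.355,.074])
def hk(*T):
    p,M,s=tool();d=M[:,0];e=p+.09*d
    print("t %.2f end"%s["time"],e.round(4),"p",p.round(4),"ty",M[:,1].round(3),"F",np.round(s["ft_force"],1),"w %.4f"%s["width"])
    for z in T: # tip at height z on axis line thru hole centre
        t=HOLE+d*((z-HOLE[2])/d[2]); print(z,"slide",(M.T@(t-e)*100).round(2),"Z+10cm",(M.T@(t+[0,0,.1]-e)*100).round(2))
E
python3 -c "
from h import *
hk(.095)"
```

```text
time: 36.23
ee_pos: [0.4699, -0.2104, 0.2866]
eef_rot: [0.735, 0.333, -0.368, 0.461]
ft_force: [1.4, -0.5, -2.4]
width: 0.0172
t 36.23 end [ 0.5156 -0.1969  0.2102] p [ 0.4699 -0.2104  0.2866] ty [ 0.829 -0.353  0.433] F [ 1.4 -0.5 -2.4] w 0.0172
0.095 slide [ 3.9  -4.93 20.03] Z+10cm [-4.58 -0.59 17.  ]
```

```bash
python3 -m jog '[{"slide":[-1,0,3.5],"roll":7},{"slide":[-2,-0.2,7],"roll":14},{"slide":[-3,-0.4,10.5],"roll":21},{"slide":[-4,-0.5,14],"roll":28},{"slide":[-4.6,-0.6,17],"roll":35}]' 1 60
python3 -c "
from h import *
hk(.095)"
```

```text
time: 36.65
ee_pos: [0.4004, -0.3754, 0.2729]
eef_rot: [0.841, 0.203, -0.451, 0.217]
ft_force: [1.2, -2.1, -4.0]
width: 0.0176
t 36.65 end [ 0.4463 -0.3623  0.1967] p [ 0.4004 -0.3754  0.2729] ty [ 0.538 -0.823  0.183] F [ 1.2 -2.1 -4. ] w 0.0176
0.095 slide [ 8.72 -2.11  4.8 ] Z+10cm [ 0.25 -0.28 -0.19]
```

```bash
python3 -m jog '[{"slide":[2,-0.7,1],"roll":7},{"slide":[4,-1.2,2],"roll":14},{"slide":[6,-1.6,3],"roll":21},{"slide":[6,-1.6,3],"roll":21}]' 1 60
python3 -c "
from h import *
hk(.095,.04)
snap('scene','k1s',(200,100,500,350),2.6);snap('top','k1t',(150,200,450,400),2.6)
for n in('scene','top'): print(n,proj(n,HOLE+[0,0,.006]).round(1))"
```

```text
time: 36.98
ee_pos: [0.4017, -0.3686, 0.2]
eef_rot: [0.866, 0.117, -0.483, 0.058]
ft_force: [-0.1, 0.2, -3.0]
width: 0.0177
t 36.98 end [ 0.4472 -0.3554  0.1234] p [ 0.4017 -0.3686  0.2   ] ty [ 0.258 -0.966 -0.013] F [-0.1  0.2 -3. ] w 0.0177
0.095 slide [2.39 0.36 1.54] Z+10cm [-6.12  0.23 -3.72]
0.04 slide [8.85 0.36 1.54] Z+10cm [ 0.35  0.23 -3.72]
scene [263. 225.]
top [401.4 217.5]
```

```bash
python3 -m jog '[{"slide":[0.8,0.36,1.0],"roll":0},{"slide":[1.8,0.36,1.54],"roll":0},{"slide":[2.4,0.36,1.54],"roll":0},{"slide":[2.4,0.36,1.54],"roll":0}]' 1 60
python3 -c "
from h import *
hk(.095,.04)
snap('scene','k2s',(180,130,380,300),4)
snap('top','k2t',(330,150,480,270),5)
p,M,s=tool();print(proj('scene',p+.09*M[:,0]),proj('top',p+.09*M[:,0]))"
```

```text
time: 37.42
ee_pos: [0.4035, -0.3737, 0.1761]
eef_rot: [0.866, 0.119, -0.481, 0.064]
ft_force: [-0.7, -0.4, -1.1]
width: 0.0176
t 37.42 end [ 0.4493 -0.3607  0.0997] p [ 0.4035 -0.3737  0.1761] ty [ 0.267 -0.964 -0.004] F [-0.7 -0.4 -1.1] w 0.0176
0.095 slide [ 0.34 -0.25  0.35] Z+10cm [-8.15 -0.29 -4.94]
0.04 slide [ 6.82 -0.25  0.35] Z+10cm [-1.67 -0.29 -4.94]
[256.86934592 218.04796002] [404.92407377 221.49444879]
```

View pics/k2s.png

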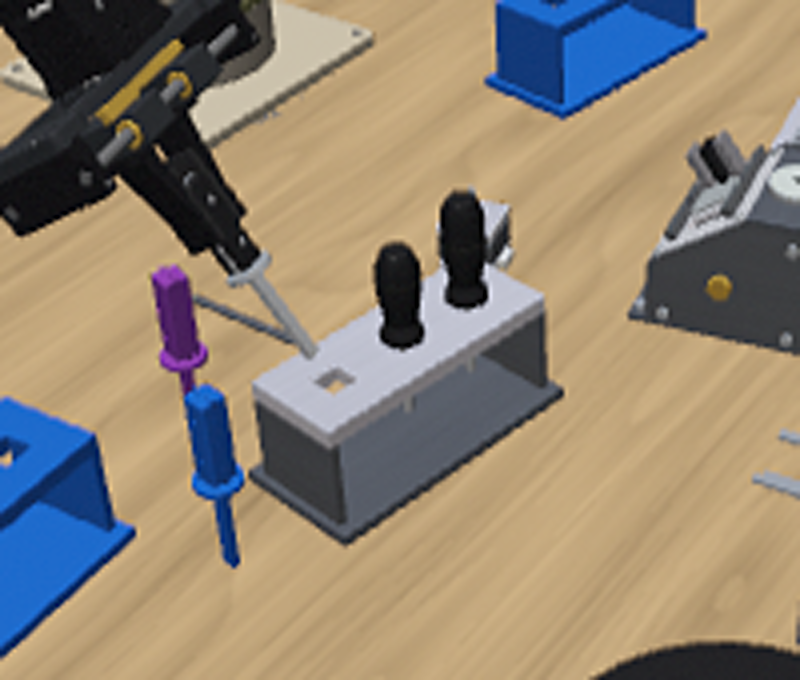

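View pics/k2t.png

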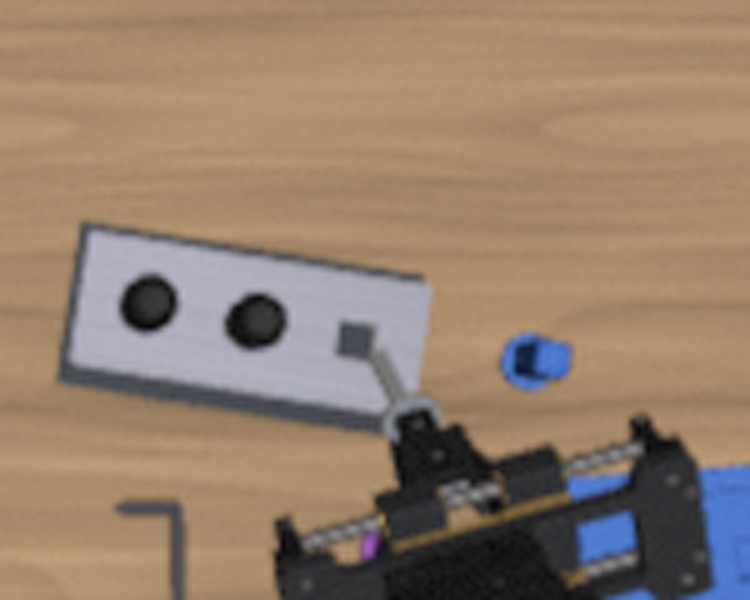

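```bash
python3 -m jog '[{"slide":[0.3,-0.25,0.35],"roll":0},{"slide":[1.2,-0.25,0.35],"roll":0},{"slide":[2.4,-0.25,0.35],"roll":0},{"slide":[3.4,-0.25,0.35],"roll":0},{"slide":[3.4,-0.25,0.35],"roll":0}]' 1 60
python3 -c "
from h import *
hk(.042)"
```

```text
time: 37.93
ee_pos: [0.4174, -0.3664, 0.1453]
eef_rot: [0.866, 0.119, -0.481, 0.064]
ft_force: [-1.1, 0.9, -2.3]
width: 0.0175
t 37.93 end [ 0.4632 -0.3533  0.0689] p [ 0.4174 -0.3664  0.1453] ty [ 0.268 -0.963 -0.004] F [-1.1  0.9 -2.3] w 0.0175
0.042 slide [3.15 0.07 0.03] Z+10cm [-5.33  0.03 -5.26]
```

```bash
python3 -m jog '[{"slide":[0.8,0.07,0.03],"roll":0},{"slide":[1.8,0.07,0.03],"roll":0},{"slide":[2.8,0.07,0.03],"roll":0},{"slide":[3.0,0.07,0.03],"roll":0},{"slide":[3.0,0.07,0.03],"roll":0}]' 1 60
cat >> h.py <<'E'
def up(*T):
    p,M,s=tool();P=p-.019*M[:,0];print("t %.2f pivot"%s["time"],P.round(4),"F",np.round(s["ft_force"],1),"w %.4f"%s["width"])
    for t in T: print(t,"slide",(M.T@(np.array(t)-P)*100).round(2))
E
python3 -c "
from h import *
hk();up((.445,-.3595,.144),(.460,-.355,.148))"
```

```text
time: 38.35
ee_pos: [0.4325, -0.3624, 0.1193]
eef_rot: [0.866, 0.12, -0.481, 0.064]
ft_force: [-0.7, 0.6, -2.6]
width: 0.0175
t 38.35 end [ 0.4782 -0.3492  0.0429] p [ 0.4325 -0.3624  0.1193] ty [ 0.269 -0.963 -0.005] F [-0.7  0.6 -2.6] w 0.0175
t 38.35 pivot [ 0.4229 -0.3652  0.1354] F [-0.7  0.6 -2.6] w 0.0175
(0.445, -0.3595, 0.144) slide [ 0.48  0.04 -2.39]
(0.46, -0.355, 0.148) slide [ 0.97  0.01 -3.93]
```

Lever upright with reduced grip.

```bash
python3 -m jog '[{"slide":[0.2,0,-0.8],"roll":0},{"slide":[0.35,0,-1.6],"roll":0},{"slide":[0.5,0,-2.4],"roll":0},{"slide":[0.75,0,-3.2],"roll":0},{"slide":[0.95,0,-3.9],"roll":0}]' 1 25
python3 -c "
from h import *
up((.460,-.355,.130))
snap('scene','k3s',(180,130,380,300),4)"
```

```text
time: 38.77
ee_pos: [0.4698, -0.3521, 0.1323]
eef_rot: [0.866, 0.12, -0.481, 0.064]
ft_force: [-4.0, -1.4, -4.9]
width: 0.0177
t 38.77 pivot [ 0.4602 -0.3549  0.1484] F [-4.  -1.4 -4.9] w 0.0177
(0.46, -0.355, 0.13) slide [1.55 0.02 0.99]
```

View pics/k3s.png

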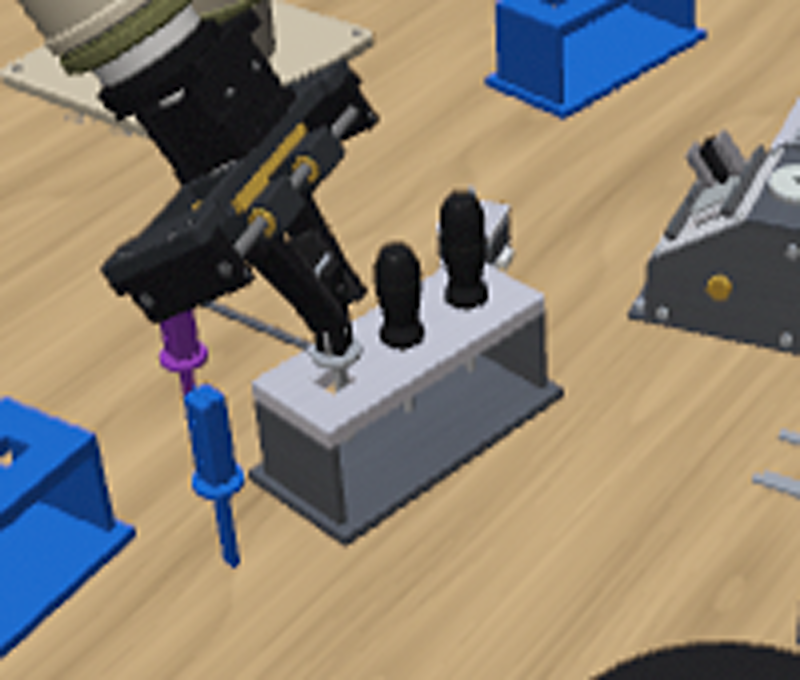

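```bash
python3 -m jog '[{"slide":[0.6,0,0.4],"roll":0},{"slide":[1.2,0,0.8],"roll":0},{"slide":[1.55,0,1.0],"roll":0},{"slide":[1.6,0,1.03],"roll":0},{"slide":[1.6,0,1.03],"roll":0}]' 1 20
python3 -c "
from h import *
up((.460,-.355,.128))
snap('scene','k4s',(180,130,380,300),4)"
```

```text
time: 39.23
ee_pos: [0.4707, -0.3515, 0.113]
eef_rot: [0.866, 0.12, -0.481, 0.064]
ft_force: [-0.6, -0.3, -2.1]
width: 0.0177
t 39.23 pivot [ 0.4611 -0.3543  0.1291] F [-0.6 -0.3 -2.1] w 0.0177
(0.46, -0.355, 0.128) slide [0.03 0.04 0.16]
```

View pics/k4s.png

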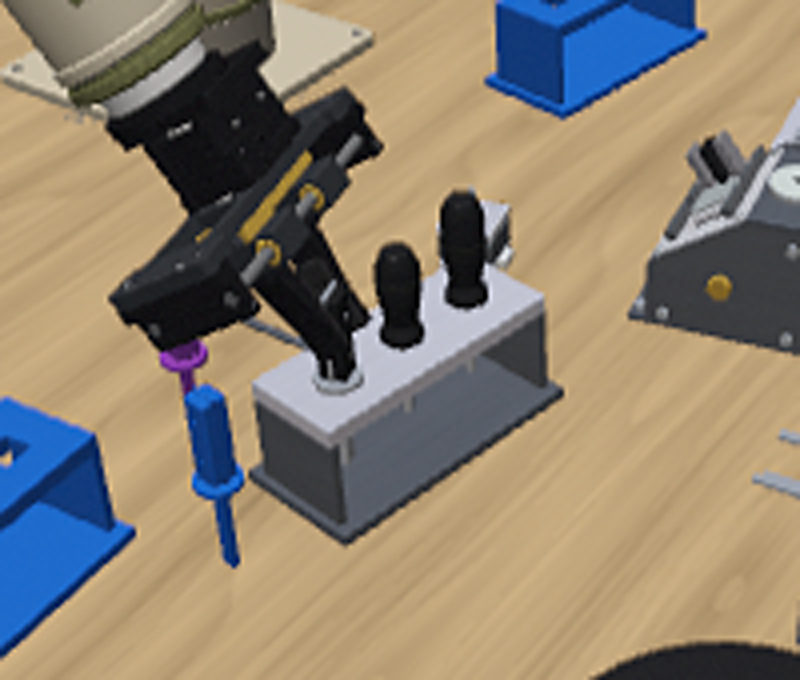

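Collar is at the plate. Release and retreat along the tool.

```bash
python3 -m jog '[{"slide":[0,0,0],"roll":0},{"slide":[0,0,0],"roll":0},{"slide":[0,0,0],"roll":0},{"slide":[0,0,0],"roll":0},{"slide":[0,0,0],"roll":0}]' 0.6 20
python3 -m jog '[{"slide":[-1,0,0],"roll":0},{"slide":[-3,0,0],"roll":0},{"slide":[-6,0,0],"roll":0},{"slide":[-9.5,0,0],"roll":0},{"slide":[-12,0,0],"roll":0}]' 0.6
python3 -c "
from h import *
rep()
snap('scene','k5s',(180,130,380,300),4)"
```

```text
time: 39.7
ee_pos: [0.471, -0.3517, 0.1136]
eef_rot: [0.866, 0.12, -0.481, 0.064]
ft_force: [0.4, -0.7, 0.5]
width: 0.0338
time: 40.12
ee_pos: [0.4084, -0.3707, 0.2167]
eef_rot: [0.866, 0.119, -0.481, 0.064]
ft_force: [0.5, 0.7, 0.8]
width: 0.0351
t 40.12 p [ 0.4084 -0.3707  0.2167] tx [ 0.508  0.145 -0.849] ty [ 0.268 -0.963 -0.004] tz [-0.819 -0.225 -0.528] F [0.5 0.7 0.8] w 0.0351
```

View pics/k5s.png

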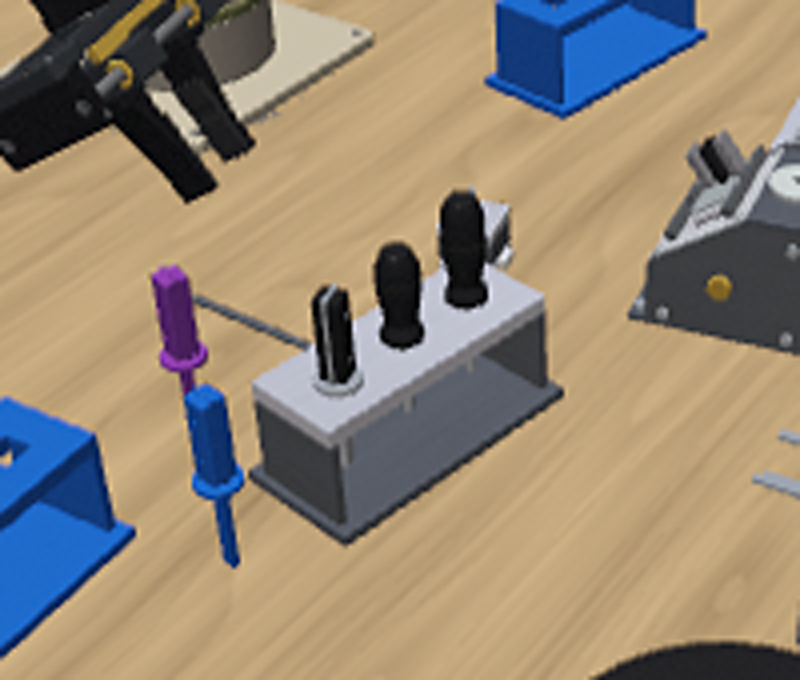

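```bash
cat >> h.py <<'E'
G=np.array([0.5372,-0.0258,0.0855])
def gt(*back):
    p,M,s=rep()
    for b in back: print(b,"slide",(M.T@(G-b*M[:,0]-p)*100).round(2),"ang",np.degrees(np.arctan2(np.dot(M[:,2],[.827,.158,.54]),np.dot(M[:,1],[.827,.158,.54]))).round(1))
E
python3 -c "
from h import *
gt(.15)"
```

```text
t 40.17 p [ 0.4068 -0.3741  0.2206] tx [ 0.513  0.141 -0.847] ty [ 0.263 -0.965 -0.001] tz [-0.817 -0.222 -0.532] F [-2.5 -5.4  2.7] w 0.0346
0.15 slide [  8.03 -30.16 -11.21] ang -86.3
```

```bash
python3 -m jog '[{"slide":[0,-3,-1],"roll":-7},{"slide":[0,-6,-3],"roll":-14},{"slide":[1,-9.5,-4.5],"roll":-21},{"slide":[2,-13,-6],"roll":-28},{"slide":[3,-16.5,-7],"roll":-35}]' 0.45
python3 -c "
from h import *
gt(.15)"
```

```text
time: 40.58
ee_pos: [0.4341, -0.2113, 0.2352]
eef_rot: [0.827, 0.229, -0.436, 0.273]
ft_force: [1.4, 0.5, -0.8]
width: 0.0471
t 40.58 p [ 0.4341 -0.2113  0.2352] tx [ 0.515  0.141 -0.845] ty [ 0.616 -0.747  0.251] tz [-0.596 -0.65  -0.471] F [ 1.4  0.5 -0.8] w 0.0471
0.15 slide [  5.58 -11.25 -11.15] ang -58.2
```

```bash
python3 -m jog '[{"slide":[1,-2.5,-2.5],"roll":-7},{"slide":[2,-5,-5],"roll":-14},{"slide":[3,-7.5,-7.5],"roll":-21},{"slide":[4,-10,-10],"roll":-28},{"slide":[5,-11.2,-11.2],"roll":-35}]' 0.45
python3 -c "
from h import *
gt(.15)"
```

```text
time: 41.0
ee_pos: [0.4572, -0.0443, 0.2175]
eef_rot: [0.705, 0.351, -0.345, 0.511]
ft_force: [0.5, -0.3, -0.5]
width: 0.0476
t 41.00 p [ 0.4572 -0.0443  0.2175] tx [ 0.515  0.142 -0.845] ty [ 0.848 -0.231  0.478] tz [-0.127 -0.963 -0.24 ] F [ 0.5 -0.3 -0.5] w 0.0476
0.15 slide [0.54 0.04 0.37] ang -22.7
```

```bash
python3 -m jog '[{"slide":[0.5,0,0.2],"roll":-7},{"slide":[1.5,0,0.4],"roll":-14},{"slide":[2.5,0,0.4],"roll":-21},{"slide":[2.5,0,0.4],"roll":-22.7},{"slide":[2.5,0,0.4],"roll":-22.7}]' 0.45
python3 -c "
from h import *
gt(.06,.03,0)"
```

```text
time: 41.42
ee_pos: [0.4693, -0.0441, 0.1948]
eef_rot: [0.59, 0.413, -0.269, 0.64]
ft_force: [1.0, 0.0, 0.0]
width: 0.0477
t 41.42 p [ 0.4693 -0.0441  0.1948] tx [ 0.514  0.143 -0.846] ty [0.831 0.16  0.532] tz [ 0.212 -0.977 -0.037] F [1. 0. 0.] w 0.0477
0.06 slide [6.99 0.12 0.05] ang 0.1
0.03 slide [9.99 0.12 0.05] ang 0.1
0 slide [12.99  0.12  0.05] ang 0.1
```

```bash
python3 -m jog '[{"slide":[2.5,0.1,0.05],"roll":0},{"slide":[5,0.1,0.05],"roll":0},{"slide":[7.0,0.1,0.05],"roll":0},{"slide":[7.5,0.1,0.05],"roll":0},{"slide":[7.5,0.1,0.05],"roll":0}]' 0.45
python3 -c "
from h import *
gt(0)
snap('scene','g1s',(320,80,470,200),5)"
```

```text
time: 41.83
ee_pos: [0.5083, -0.0335, 0.1307]
eef_rot: [0.589, 0.414, -0.27, 0.639]
ft_force: [-0.3, -0.8, 0.5]
width: 0.0479
t 41.83 p [ 0.5083 -0.0335  0.1307] tx [ 0.512  0.143 -0.847] ty [0.833 0.16  0.53 ] tz [ 0.211 -0.977 -0.037] F [-0.3 -0.8  0.5] w 0.0479
0 slide [5.42 0.14 0.03] ang 0.0
```

View pics/g1s.png

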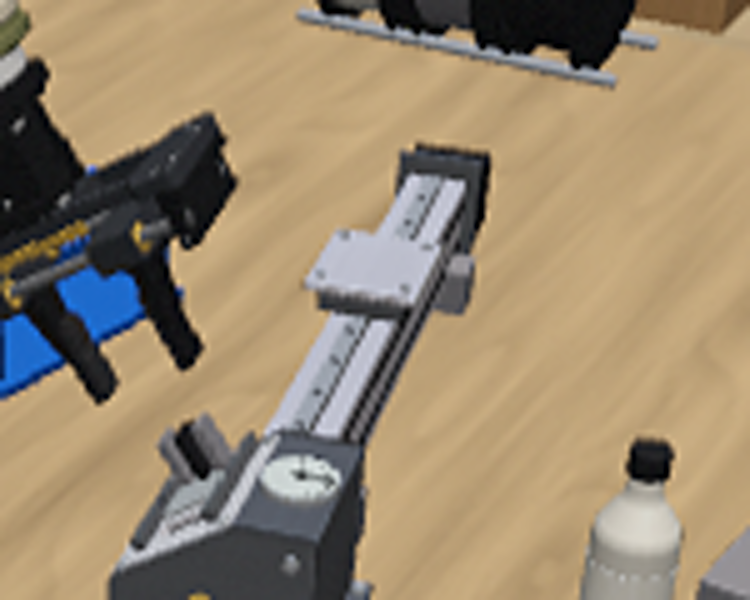

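```bash
python3 -m jog '[{"slide":[1.5,0.14,0.03],"roll":0},{"slide":[3,0.14,0.03],"roll":0},{"slide":[4.6,0.14,0.03],"roll":0},{"slide":[5.4,0.14,0.03],"roll":0},{"slide":[5.4,0.14,0.03],"roll":0}]' 0.45
python3 -c "
from h import *
gt(0)
snap('scene','g2s',(320,120,420,200),7)"
```

```text
time: 42.3
ee_pos: [0.5375, -0.0255, 0.0868]
eef_rot: [0.59, 0.414, -0.269, 0.639]
ft_force: [0.2, -0.7, -0.3]
width: 0.048
t 42.30 p [ 0.5375 -0.0255  0.0868] tx [ 0.512  0.144 -0.847] ty [0.832 0.159 0.531] tz [ 0.211 -0.977 -0.038] F [ 0.2 -0.7 -0.3] w 0.0480
0 slide [ 0.09 -0.1   0.02] ang -0.0
```

View pics/g2s.png

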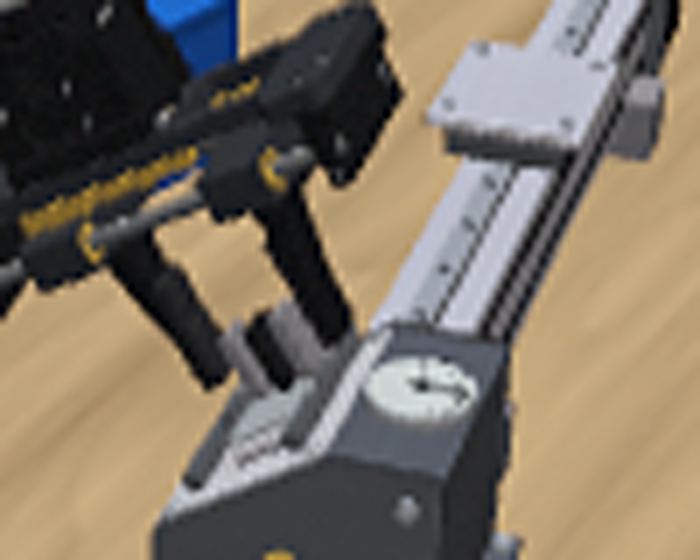

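```bash
python3 -m jog '[{"slide":[0.05,0,0],"roll":0},{"slide":[0.05,0,0],"roll":0},{"slide":[0.05,0,0],"roll":0},{"slide":[0.05,0,0],"roll":0},{"slide":[0.05,0,0],"roll":0}]' 1 15
python3 -c "
from h import *
p,M,s=rep();print((M.T@np.array(s['ft_force'])).round(1))"
```

```text
time: 42.77
ee_pos: [0.5373, -0.0257, 0.087]
eef_rot: [0.59, 0.414, -0.269, 0.639]
ft_force: [-3.6, -0.1, 2.2]
width: 0.0228
t 42.77 p [ 0.5373 -0.0257  0.087 ] tx [ 0.513  0.145 -0.846] ty [0.832 0.158 0.531] tz [ 0.211 -0.977 -0.039] F [-3.6 -0.1  2.2] w 0.0228
[-3.8 -1.8 -0.7]
```

```bash
python3 -m jog '[{"slide":[0,-0.1,0],"roll":0},{"slide":[0,-0.1,0],"roll":0},{"slide":[0,-0.1,0],"roll":0}]' 1 15
python3 -c "
from h import *
p,M,s=rep();print((M.T@np.array(s['ft_force'])).round(1))"
```

```text
time: 43.02
ee_pos: [0.5363, -0.026, 0.0864]
eef_rot: [0.59, 0.414, -0.269, 0.639]
ft_force: [-5.0, -1.5, 4.4]
width: 0.0178
t 43.02 p [ 0.5363 -0.026   0.0864] tx [ 0.512  0.145 -0.847] ty [0.833 0.158 0.531] tz [ 0.211 -0.977 -0.039] F [-5.  -1.5  4.4] w 0.0178
[-6.5 -2.   0.3]
```

Both tabs home (width 0.0178). Slide right.

```bash
python3 -m jog '[{"slide":[-0.05,-0.05,0.7],"roll":0},{"slide":[-0.1,-0.05,1.5],"roll":0},{"slide":[-0.1,-0.05,2.2],"roll":0},{"slide":[-0.1,-0.05,2.75],"roll":0},{"slide":[-0.1,-0.05,2.75],"roll":0}]' 1 15
python3 -c "
from h import *
p,M,s=rep();print((M.T@np.array(s['ft_force'])).round(1))
snap('top','g3t',(230,125,330,205),7)"
```

```text
time: 43.43
ee_pos: [0.5418, -0.0522, 0.0864]
eef_rot: [0.59, 0.414, -0.268, 0.639]
ft_force: [-0.5, 3.9, 2.2]
width: 0.0176
t 43.43 p [ 0.5418 -0.0522  0.0864] tx [ 0.512  0.146 -0.846] ty [0.832 0.159 0.531] tz [ 0.213 -0.976 -0.04 ] F [-0.5  3.9  2.2] w 0.0176
[-1.5  1.4 -4. ]
```

View pics/g3t.png

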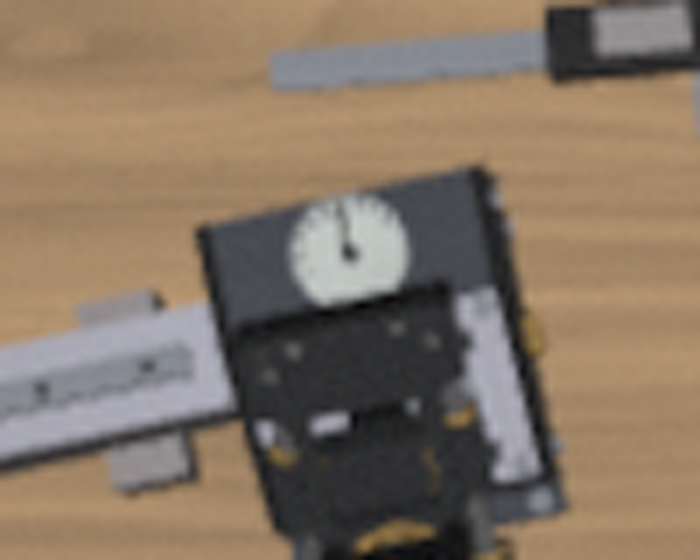

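```bash
python3 -m jog '[{"slide":[0,0,0.15],"roll":0},{"slide":[0,0,0.15],"roll":0}]' 1 15
python3 -c "
from h import *
p,M,s=rep();print((M.T@np.array(s['ft_force'])).round(1))"
python3 -m jog '[{"slide":[0,0,0],"roll":0},{"slide":[0,0,0],"roll":0},{"slide":[0,0,0],"roll":0},{"slide":[0,0,0],"roll":0},{"slide":[0,0,0],"roll":0}]' 0.45 15
python3 -m jog '[{"slide":[-1,0,0],"roll":0},{"slide":[-3,0,0],"roll":0},{"slide":[-6,0,0],"roll":0},{"slide":[-9,0,0],"roll":0},{"slide":[-12,0,0],"roll":0}]' 0.45
python3 -c "
from h import *
rep()
snap('scene','z1s',(320,120,420,200),7);snap('top','z1t',(230,125,330,205),7);needle('pics/z1t_full.png')"
```

```text
time: 43.65
ee_pos: [0.5419, -0.0523, 0.0864]
eef_rot: [0.59, 0.415, -0.268, 0.639]
ft_force: [-6.4, 5.3, 6.4]
width: 0.0178
t 43.65 p [ 0.5419 -0.0523  0.0864] tx [ 0.512  0.148 -0.846] ty [0.832 0.161 0.531] tz [ 0.215 -0.976 -0.041] F [-6.4  5.3  6.4] w 0.0178
[-7.9 -1.1 -6.8]
time: 44.07
ee_pos: [0.542, -0.0526, 0.0864]
eef_rot: [0.59, 0.415, -0.268, 0.639]
ft_force: [0.5, 0.0, 0.5]
width: 0.043
time: 44.48
ee_pos: [0.4797, -0.0712, 0.1892]
eef_rot: [0.59, 0.414, -0.269, 0.639]
ft_force: [1.2, 0.6, -0.7]
width: 0.048
t 44.48 p [ 0.4797 -0.0712  0.1892] tx [ 0.512  0.145 -0.846] ty [0.832 0.16  0.531] tz [ 0.213 -0.976 -0.039] F [ 1.2  0.6 -0.7] w 0.0480
[(-10, 171), (-5, 152), (0, 143), (5, 148), (10, 157), (15, 167)] bg 193
```

View pics/z1s.png

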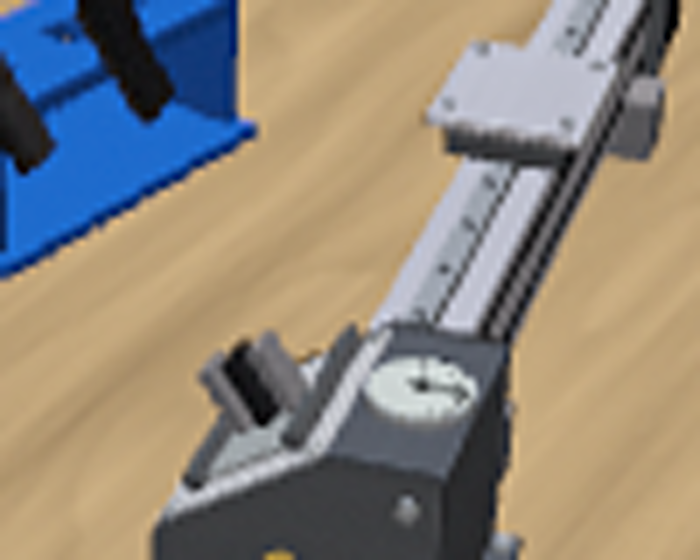

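View pics/z1t.png

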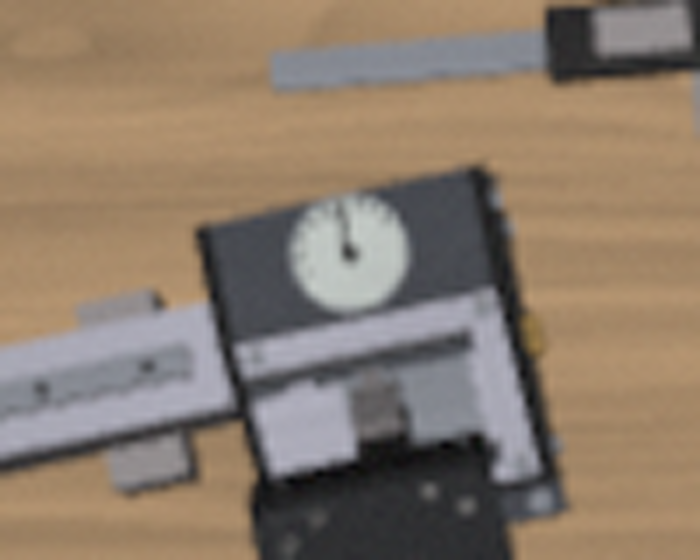

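```bash
python3 -c "
from h import *
a=cv2.imread('pics/scene0.png');b=cv2.imread('pics/z1s_full.png')
print(a.shape)
c=lambda im,B:cv2.resize(im[B[1]:B[3],B[0]:B[2]],None,fx=7,fy=7,interpolation=2)
B=(340,160,390,200);D=(220,180,290,240)
cv2.imwrite('pics/cmp.png',np.vstack([np.hstack([c(a,B),c(b,B)])]))
d=lambda im:cv2.resize(im[160:270,200:310],None,fx=3.5,fy=3.5,interpolation=2)
cv2.imwrite('pics/cmp2.png',np.hstack([d(a),d(b)]))"
```

```text
(400, 640, 3)
```

View pics/cmp.png

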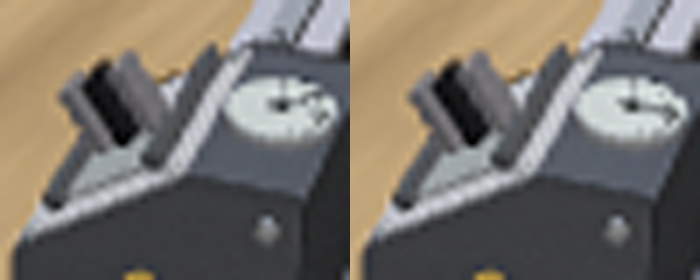

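View pics/cmp2.png

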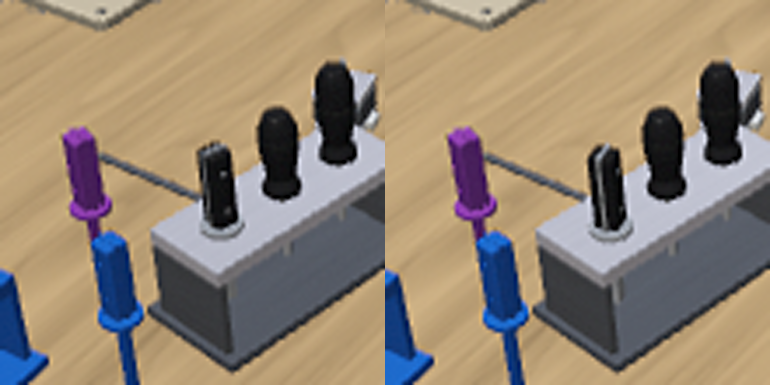

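```bash
python3 -m jog '[{"slide":[-0.3,0,0],"roll":0},{"slide":[-0.3,0,0],"roll":0},{"slide":[-0.3,0,0],"roll":0}]'
python3 -c "
from h import *
rep();print(r.close_job())"
```

```text
time: 44.83
ee_pos: [0.4798, -0.0723, 0.1946]
eef_rot: [0.592, 0.412, -0.267, 0.639]
ft_force: [0.6, -0.4, -0.3]
width: 0.0477
t 44.83 p [ 0.4798 -0.0723  0.1946] tx [ 0.518  0.147 -0.843] ty [0.829 0.157 0.537] tz [ 0.212 -0.977 -0.04 ] F [ 0.6 -0.4 -0.3] w 0.0477
the job is handed in; nothing more can be done
None
```

I opened the shutter, took the key from the stand and clicked the wheel round until the needle rested on the long mark. Then I stood the key back in its hole, closed the shutter and handed the job in at 44.8 s.

- **Last checks:** The needle reads about 0°, on the long mark. The shutter and both tabs look the same as in the starting picture. The key stands upright with its collar on the plate. The drivers and both look-alike keys are where they were. The arm was clear of everything, with forces under 1 N.
- **What went wrong on the way:** My first blade insertions kicked the wheel back two clicks. The key also slipped in the jaws when I first pushed a tooth, so I re-gripped it parallel to the tool and made four clicks instead of the original two.
- **Not measured:** I judged the positions of the motor, caliper, grease bottle and hex key by eye or from partial views. The job reports no verdict.

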